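Open the refractometer's cover with the lid key

ROBOT

A 6-joint arm with a two-finger parallel gripper is mounted at the origin on the work surface. World frame = base frame: x ahead of the robot, y to its left, z up, the work surface at z = 0. Lengths are in m, angles in rad, forces in N, time in s.
With the tool pointing down it reaches from about 0.375 to 0.925 m from the base axis. Payload 5.7 kg.
Tool frame: the origin (TCP) lies on the centre line of the jaws, within the pads' length; the fingertips stand 25 mm ahead of it and the grasp point (between the pads) lies 6 mm ahead of it; z points along the fingers, y is the line along which they close (so a half turn about z gives the same grasp; the last joint's range is limited). The gripper opens to 88 mm and grips with 3 to 60 N. Pads are 20 mm wide; open, the fingers measure 115 mm over their backs; the gripper's body (75 mm by 178 mm) begins 61 mm behind the grasp point.
Start: joints at [1.183, 0.359, 1.51, -0, 1.272, -0.115], TCP at [0.162, 0.578, 0.248] pointing down, gripper open.
Joint ranges: [-2.97, 2.97], [-1.01, 2.36], [0.21, 2.38], [-0.96, 4.11], [0.2, 2.71], [-2.98, 2.98]. Speed limits (rad/s): [2.39, 2.39, 3.14, 3.14, 3.14, 3.14].

INTERFACE

Orientations are given as a 3x3 rotation matrix whose columns are the frame's x, y, z axes.
In Python, from workcell import env, optics gives the robot as it stands.
- The arm moves only by the tool carry_out, never from a script. Its argument "targets" is a list of rows, each an object of numbers: "tx", "ty", "tz": the shift along the tool's x, y, z scaled (see below); "wx", "wy", "wz": the turn, a rotation vector about the tool's x, y, z scaled (see below); "claw": the opening, from -1 (shut) to 1 (fully open). A call has 1 to 8 rows; each row shifts and turns the commanded pose from where the row before left it, along the tool's axes as they then stand; what a row does not reach is not made up. The controller multiplies each number of a shift by 200 mm and each number of a turn by 45 degrees. A row lasts 1/10 s, in which the tool goes at most 50 mm and 8.59 degrees, less where a joint would pass 70% of its speed; a pose out of reach is approached as far as the arm can. A call with a number of a shift or a turn outside -1 to 1 is refused whole. A call with a gripper value outside its range is refused whole. The fingers move at their own pace and stop on an object; "squeeze" is the grip in N (left out, the last holds). Time passes only in rows, so rows that do not move let the fingers close. It gives the time, the measured TCP pose, the force, the opening and the grip force at its end, in the units of the state.
- env.read_state(): the state, without advancing time (a new reading comes with each control period).
- optics.grab_frame(name): name is "side" or "top" or "wrist"; returns a dict with "image" (420x560x3 uint8, blue, green, red), "fx", "fy", "cx", "cy" (pixels), "R" (3x3) and "t" (3): a world point X has camera coordinates R X + t. Camera axes: x right, y down, z forward; pixel columns grow to the right and rows downward; lengths in m; the calibration is good to about 2 mm. A picture is of the moment at which its call begins. There is no depth.
- env.finish_job(): hands the job in; it is judged then, once.
The state is a dict: "time_s": time; "q": joint angles; "dq": joint speeds; "tau": joint torques, N m; "ee_pos": TCP position; "tool_rot": TCP orientation; "wrist_force": force on the tool from outside, world axes, zero at the start; "wrist_torque": the same for the moment, N m; "opening": finger opening in m; "gripper_force": force on a finger pad.
Only numpy, scipy, OpenCV 4.12 (cv2) and the standard library are available. Lean on these libraries where they do the work, as an engineer would, in place of code of your own. Each camera call takes 0.05 s, during which the arm holds its last target. There are 200 camera calls.

TASK

Lift the lid key (the hanging tool with the thin blade sticking out sideways at its foot) up and off its peg, and with its blade under the cover's lip lever the refractometer's cover up until it stands about upright by itself. Then set the key down, without dropping it, in the white caddy, foot down and eye up. Do not touch the cover with the gripper, do not poke the metal measuring stage under it, leave the two other tools hanging, and do not knock over or push away the wash bottle, beaker or jar.

Things in the scene. Friction and masses are not known exactly. Their poses are not given: they have to be found in the camera images.
- key: Steel lid key, 140 g, loose, hanging on any one of the rack's pegs. Origin: eye's centre. z up the handle, x away from the robot, y along the blade. Eye: ring, hole along x, 34 mm outside, hole 26, 14 thick (x). Handle 14 wide (y), 8 thick (x), z -15 to -151 mm. At the foot (z -155) a thin blade to +y and a heel to -y, 16 wide (x), 12 high, to y -23 mm, that balances it.
- key_tip (a point): End of the key's blade, middle of its thickness: (0, 67, -153.5) mm in the key's frame. The blade is 16 mm wide (x), 3 mm thick (z -155 to -152), and runs level from the handle to here.
- key_foot (a point): Underside of the key's foot below the handle: (0, 0, -155) mm in the key's frame.
- scoop: Loose bystander hanging on another peg, with the same eye and handle as the key but straight, 158 mm long overall with a round 32 mm foot; origin at its eye's centre. Leave it hanging.
- scraper: Loose bystander hanging on another peg, with the same eye and handle as the key but straight, 164 mm long overall with a flat foot 24 mm wide; origin at its eye's centre. Leave it hanging.
- rack: Fixed tool rack, 298 mm wide, 356 high; origin on the bench below the middle of its strip's front face; x away from the robot, y left. White strip, 8 mm thick, z 250 to 338 mm, and a 50 mm deep shelf behind its top, on posts at y +-142 (feet 100 deep, 12 high). Three pegs stick out to -x. The strip rises behind and above the tools, so the gripper must come in tilted.
- cover_angle (a joint): Refractometer's round cover: 0 shut, grows as the lip rises, 1.57 upright, stop at 1.75 rad. The hinge is stiff: it stays where it is left; about 1.5 N at the lip moves it.
- cover: The cover itself, black plastic: disc 90 mm across, 6 mm thick, with a lip tab 30 mm wide. Origin on the hinge line; when shut its frame is parallel to the refractometer's, the disc's centre at y -55 mm, lip's edge at y -114 mm, underside 3.5 mm below the hinge line. It turns about -x.
- cover_lip (a point): Middle of the lip's outer lower edge. The lip and disc overhang free space: shut, the underside is 16.5 mm above the metal deck and the space is open 30 mm deep from the lip's edge to the stage.
- cover_hinge (a point): Middle of the hinge line, 20 mm above the deck; the hinge line runs along the refractometer's x.
- meter: Benchtop refractometer, fixed: 230 (x) by 240 (y) mm, deck 95 mm high (the screen, towards the robot, slopes a little lower). Origin on the bench under its centre; x away from the robot, y to its left. Cover's hinge at (52, 37, 115) mm, so the lip faces -y (to the robot's right) with its edge at (52, -77, 111.5) mm, 43 mm inside the deck's right edge.
- stage: Metal measuring stage under the cover: disc of radius 29 mm, 15 mm high, fixed to the deck; origin at its underside, (52, -18, 95) mm in the refractometer's frame. Do not poke it.
- caddy: Fixed white open box, 54 (x) by 128 (y) mm outside, 80 mm high, walls 4 mm, floor 4 to 5 mm thick; inside 46 by 120 mm. Origin on the bench under its centre.
- wash_bottle: Loose bottle, 60 mm across, 150 mm high; origin at its underside. Bystander.
- beaker: Loose glass beaker, 70 mm across, 85 mm high. Bystander.
- jar: Loose amber jar, 52 mm across, 70 mm high. Bystander.
- peg0 (a point): Bend of a peg: (-36, -85, 260) mm in the rack's frame. The peg is 6 mm thick, runs level along x from the strip (x = 0) to here, then turns straight up to z 271 (8 mm above the peg).
- peg1 (a point): Bend of a peg: (-36, 0, 260) mm in the rack's frame. The peg is 6 mm thick, runs level along x from the strip (x = 0) to here, then turns straight up to z 271 (8 mm above the peg). A tool hangs with its eye's centre at x -22, z 250 mm; lift it 14 mm (9 to 19), then pull it 30 mm or more to -x.
- peg2 (a point): Bend of a peg: (-36, 85, 260) mm in the rack's frame. The peg is 6 mm thick, runs level along x from the strip (x = 0) to here, then turns straight up to z 271 (8 mm above the peg).
Things that resemble listed ones, but are neither listed nor needed, are in the scene too. Of the things shaped like the key, the steel one is meant. What is shaped like the caddy but blue or purple is not meant.

How it is judged:
On the way, in this order (a step that is already met when the one before it is completed fails the run):
1. the key is held in the gripper, off its peg and clear of the rack (contact force between the fingers and key above 0.5 N and distance of key from where it was at the start of the episode above 0.05 m and contact force between key and rack below 0.05 N), for 0.2 s.
2. the key, held in the gripper, is pushing the cover up (cover past 0.3 rad) (value of joint cover_angle above 0.3 rad and contact force between key and cover above 0.1 N and contact force between the fingers and key above 0.5 N), for 0.05 s.
3. the cover stands about upright (past 1.25 rad) (value of joint cover_angle above 1.25 rad), for 0.1 s.
At the end, for the whole second after the job is handed in: The cover stands open past 1.25 rad (72 degrees); the key stands in the caddy, its foot inside the walls and less than 30 mm above the bench (on the caddy's floor), its eye up and leaning less than 0.6 rad (34 degrees); the scoop and scraper still hang within 30 mm of where they were (value of joint cover_angle above 1.25 rad and x of key_foot in the frame of caddy between -0.024 and 0.024 m and y of key_foot in the frame of caddy between -0.06 and 0.06 m and z of key_foot in the frame of caddy below 0.03 m and angle between key's own z axis and vertical below 0.6 rad and distance of each of scoop, scraper from where it was at the start of the episode below 0.03 m); the robot touches nothing.
It fails at once if gripper or arm touches the cover (over 1 N) (contact force between any of the fingers, the arm and cover above 1 N).
It fails at once if the key pokes the measuring stage (over 3 N) (contact force between key and stage above 3 N).
It fails at once if the key is dropped: falling faster than 0.7 m/s out of the gripper (linear speed of key above 0.7 m/s and contact force between the fingers and key below 0.05 N).
It fails at once if the scoop or scraper is knocked off its peg (moved over 40 mm) (distance of any of scoop, scraper from where it was at the start of the episode above 0.04 m).
It fails at once if a bottle, beaker or jar is pushed over 30 mm or tipped over (distance of any of wash_bottle, beaker, jar from where it was at the start of the episode above 0.03 m or angle between any of wash_bottle, beaker, jar's own z axis and vertical above 0.5 rad).
It also fails if it takes over 69 s, if anything falls off the work surface, if the arm or the gripper's body presses on something with over 40 N, if the wrist force passes 120 N, or if a joint passes its speed limit or range.

## Working session

There is one attempt and no reset: what is moved stays moved. The work goes in short steps, Python scripts to look and compute and a tool call to move; the robot and the scene stay as the last step left them, time stands still between calls to the robot, and variables do not carry over. Pictures are saved under pics/ and viewed, at most 10 in all, crops included, and the job is handed in when it is done.

Besides the shell and the picture viewer there is one more tool, called after "Call:" as name(argument=value, ...), one argument or row to a line, values as JSON. carry_out: Moves the arm, as the interface text tells. Shifts and turns lie within -1 to 1; 1 stands for 200 mm of shift or 45 degrees of turn. Its arguments: {"type":"object","properties":{"targets":{"type":"array"},"squeeze":{"type":"number"}},"required":["targets"]}

```bash
mkdir -p pics; ls; python3 - <<'E'
from workcell import env, optics
import cv2, numpy as np
s=env.read_state()
print(s['time_s'],s['ee_pos'],np.round(s['tool_rot'],3).tolist(),s['opening'])
for n in ['side','top']:
    f=optics.grab_frame(n); cv2.imwrite(f'pics/{n}0.png',f['image'])
    print(n,f['fx'],f['fy'],f['cx'],f['cy'],np.round(f['R'],3).tolist(),f['t'], (-np.array(f['R']).T@np.array(f['t'])))
E
```

```text
pics
0.0 [0.16142385 0.57722098 0.24682655] [[-0.963, 0.269, -0.001], [0.269, 0.963, -0.002], [0.0, -0.002, -1.0]] 0.08790895573878345
side 413.4719086824299 413.4719086824299 278.90828295736003 207.44342067876315 [[0.733, -0.681, 0.0], [-0.354, -0.381, -0.854], [0.582, 0.626, -0.52]] [-0.42636372  0.32355289  0.98900678] [-0.14853351 -0.78590975  0.79050019]
top 500.05278166951257 500.05278166951257 278.5339361064673 207.07650094377013 [[-0.027, -1.0, 0.001], [-0.997, 0.027, -0.071], [0.071, -0.003, -0.998]] [-0.02789793  0.57258641  1.39232917] [ 0.47189887 -0.03902707  1.42933633]
```

View pics/side0.png

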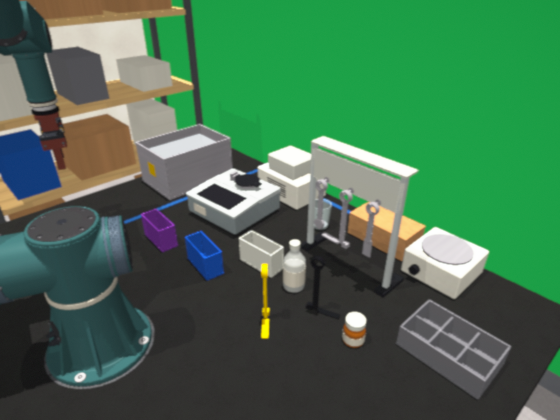

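View pics/top0.png

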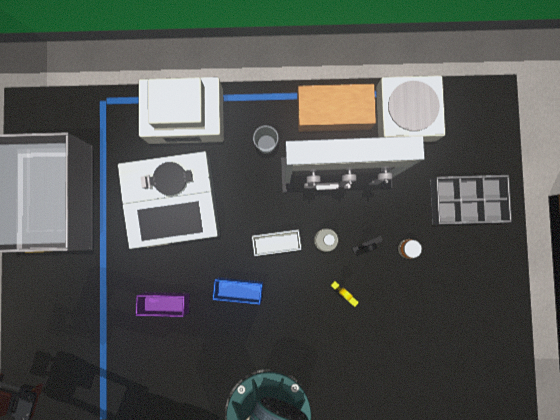

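```bash
python3 - <<'E'
import cv2, numpy as np
s=cv2.imread('pics/side0.png');t=cv2.imread('pics/top0.png')
a=cv2.resize(s[135:295,180:420],None,fx=3.3,fy=3.3,interpolation=cv2.INTER_CUBIC)
cv2.imwrite('pics/sc.png',a)
a=cv2.resize(t[125:265,110:430],None,fx=2.5,fy=2.5,interpolation=cv2.INTER_CUBIC)
cv2.imwrite('pics/tc.png',a)
E
```

```text
(no output)
```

View pics/sc.png

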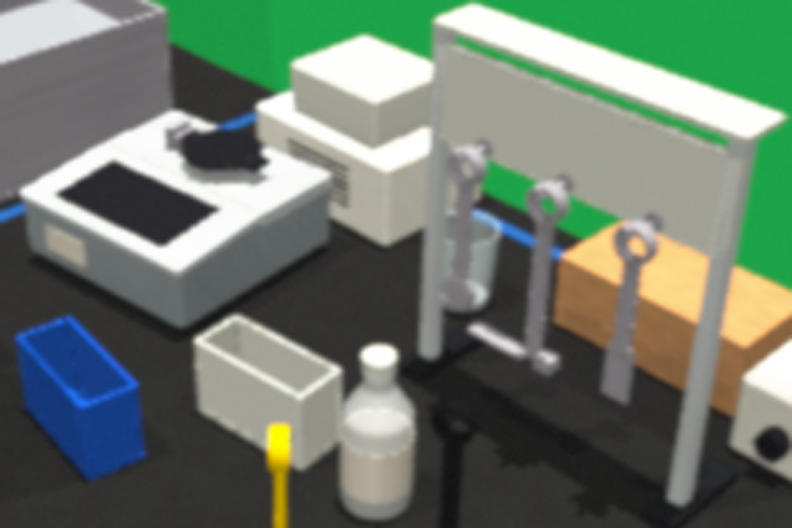

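View pics/tc.png

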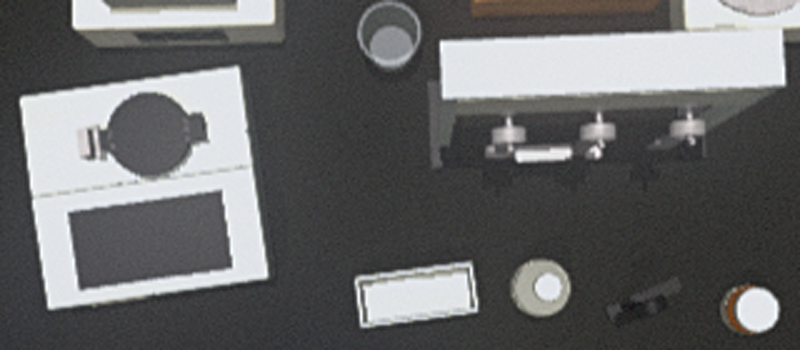

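```bash
cat > h.py <<'E'
from workcell import env, optics
import cv2, numpy as np
def ray(f,u,v):
    R=np.array(f['R']);c=-R.T@np.array(f['t'])
    return c,R.T@np.array([(u-f['cx'])/f['fx'],(v-f['cy'])/f['fy'],1])
def plane(f,u,v,z):
    c,d=ray(f,u,v); return c+d*(z-c[2])/d[2]
def proj(f,X):
    p=np.array(f['R'])@np.array(X)+np.array(f['t']); return np.array([f['fx']*p[0]/p[2]+f['cx'],f['fy']*p[1]/p[2]+f['cy']])
def tri(f,a,g,b):
    c1,d1=ray(f,*a);c2,d2=ray(g,*b)
    s=np.linalg.lstsq(np.array([d1,-d2]).T,c2-c1,rcond=None)[0]
    return (c1+s[0]*d1+c2+s[1]*d2)/2, np.linalg.norm(c1+s[0]*d1-c2-s[1]*d2)
def blob(m,x0,y0,x1,y1):
    k=np.zeros_like(m);k[y0:y1,x0:x1]=m[y0:y1,x0:x1]
    c=max(cv2.findContours(k,cv2.RETR_EXTERNAL,cv2.CHAIN_APPROX_NONE)[0],key=cv2.contourArea);return c
def rect(f,c,z):
    P=np.array([plane(f,*p[0],z)[:2] for p in c])
    r=cv2.minAreaRect((P*1000).astype(np.float32));return r
E
python3 - <<'E'
from h import *
f=optics.grab_frame('top');g=optics.grab_frame('side')
im=f['image'];hs=cv2.cvtColor(im,cv2.COLOR_BGR2HSV)
w=((hs[...,2]>135)&(hs[...,1]<60)).astype(np.uint8)*255
for n,b,z in [('caddy',(245,225,308,262),.08),('shelf',(280,134,430,162),.356),('meter',(112,146,222,252),.095)]:
    print(n,rect(f,blob(w,*b),z))
dk=((hs[...,2]<95)).astype(np.uint8)*255
k=blob(dk,140,150,195,197)
print('cover',rect(f,k,.1175),cv2.minEnclosingCircle(k),cv2.boundingRect(k))
# disc center: opened mask
o=cv2.morphologyEx(dk,cv2.MORPH_OPEN,cv2.getStructuringElement(cv2.MORPH_ELLIPSE,(19,19)))
c=blob(o,140,150,198,197);(u,v),r=cv2.minEnclosingCircle(c);print('disc',plane(f,u,v,.1175),r*1.31/500)
# eyes in top, from crop
for n,p in [('e0',(690,128)),('e1',(598,131)),('e2',(509,133))]:
    print(n,plane(f,p[0]/2.5+110,p[1]/2.5+125,.265))
S=lambda a:(a[0]/3.3+180,a[1]/3.3+135)
for n,p in [('e0',(635,241)),('e1',(548,200)),('e2',(467,164))]:
    print(n,'side z.25',plane(g,*S(p),.25))
print('tip',tri(f,(515/2.5+110,154/2.5+125),g,S((470,330))), 'foot',tri(f,(598/2.5+110,152/2.5+125),g,S((541,360))))
for n,u,v,z in [('bottle',326.5,239.5,.15),('bottlebody',325.,240.5,.08),('jar',412,249,.07),('beaker',265,138.5,.085)]:print(n,plane(f,u,v,z))
E
```

```text
caddy ((472.5545349121094, -34.224090576171875), (55.53730773925781, 127.69503021240234), 6.120248317718506)
shelf ((672.806640625, -217.69415283203125), (311.1317443847656, 59.25840759277344), 88.44588470458984)
meter ((595.1777954101562, 254.79153442382812), (231.88072204589844, 239.22735595703125), 6.7055559158325195)
cover ((650.4249267578125, 240.530517578125), (88.08984375, 88.31809997558594), 50.77942657470703) ((170.5, 177.5), 20.796733856201172) (150, 163, 42, 32)
disc [0.71391286 0.30518515 0.1175    ] 0.018618860483169554
e0 [ 0.61997278 -0.29668489  0.265     ]
e1 [ 0.6194922  -0.21029349  0.265     ]
e2 [ 0.61987855 -0.12679027  0.265     ]
e0 side z.25 [ 0.62656918 -0.29676897  0.25      ]
e1 side z.25 [ 0.62733524 -0.2115569   0.25      ]
e2 side z.25 [ 0.62524436 -0.12648063  0.25      ]
tip (array([ 0.6192981 , -0.14590932,  0.09306462]), np.float64(0.0012605294948803637)) foot (array([ 0.61565688, -0.23118614,  0.10832965]), np.float64(0.0035558103091086085))
bottle [ 0.47611768 -0.16329073  0.15      ]
bottlebody [ 0.47377355 -0.16596003  0.08      ]
jar [ 0.44435647 -0.40183192  0.07      ]
beaker [ 0.75506006 -0.01165046  0.085     ]
```

```bash
cat >> h.py <<'E'
from scipy.spatial.transform import Rotation as Ro
def tilt(yaw,th):  # deg; tool y = -lateral, tool z forward/down
    return (Ro.from_euler('z',yaw,degrees=True)*Ro.from_matrix(np.array([[1,0,0],[0,-1,0],[0,0,-1.]]))*Ro.from_rotvec([0,np.radians(th),0]))
def plan(p,R,p0=None,R0=None):
    s=env.read_state()
    p0=np.array(s['ee_pos']) if p0 is None else np.array(p0); R0=Ro.from_matrix(s['tool_rot']) if R0 is None else R0
    w=(R0.inv()*R).as_rotvec()
    n=int(max(1,np.ceil(np.linalg.norm(w)/np.radians(8.4)),np.ceil(np.linalg.norm(np.array(p)-p0)/.046)))
    while 1:
        E=Ro.from_rotvec(w/n);A=np.zeros((3,3));Q=R0
        for k in range(n): A+=Q.as_matrix();Q=Q*E
        sh=np.linalg.solve(A,np.array(p)-p0)
        if np.linalg.norm(sh)<.048: break
        n+=1
    print(n,'rows t',np.round(sh/.2,3),'w',np.round(np.degrees(w/n)/45,4))
    return np.array(p),R
E
python3 - <<'E'
from h import *
a=plan([.50,.10,.40],tilt(0,0))
a=plan([.48,-.211,.30],tilt(0,60),*a)
f=optics.grab_frame('top');print(plane(f,368,243,.1),plane(f,345,293,.1))
E
```

```text
20 rows t [-0.164  0.133 -0.038] w [-0.000e+00  1.000e-04  1.826e-01]
8 rows t [-0.041  0.194  0.053] w [0.     0.1667 0.    ]
[ 0.46400923 -0.27786767  0.1       ] [ 0.33442992 -0.212049    0.1       ]
```

```bash
python3 - <<'E'
from h import *
R0=Ro.from_matrix(env.read_state()['tool_rot'])
a=plan([.47,.25,.40],R0)
a=plan([.47,.25,.40],tilt(0,0),*a)
E
```

```text
11 rows t [-0.175 -0.106 -0.069] w [0. 0. 0.]
20 rows t [ 0.  0. -0.] w [-0.000e+00  1.000e-04  1.826e-01]
```

Call:
carry_out(
  targets=[
    {"tx":-0.175,"ty":-0.106,"tz":-0.069,"claw":1},
    {"tx":-0.175,"ty":-0.106,"tz":-0.069,"claw":1},
    {"tx":-0.175,"ty":-0.106,"tz":-0.069,"claw":1},
    {"tx":-0.175,"ty":-0.106,"tz":-0.069,"claw":0},
    {"tx":-0.175,"ty":-0.106,"tz":-0.069,"claw":0},
    {"tx":-0.175,"ty":-0.106,"tz":-0.069,"claw":0},
    {"tx":-0.175,"ty":-0.106,"tz":-0.069,"claw":0},
    {"tx":-0.175,"ty":-0.106,"tz":-0.069,"claw":0},
  ],
)

```text
$.targets[0]: bad value
```

Call:
carry_out(
  targets=[
    {"wz":0.183,"claw":0},
    {"wz":0.183,"claw":0},
    {"wz":0.183,"claw":0},
    {"wz":0.183,"claw":0},
    {"wz":0.183,"claw":0},
    {"wz":0.183,"claw":0},
    {"wz":0.183,"claw":0},
    {"wz":0.183,"claw":0},
  ],
)

```text
$.targets[0]: bad value
```

Call:
carry_out(
  targets=[
    {"wz":0.183,"claw":0},
    {"wz":0.183,"claw":0},
    {"wz":0.183,"claw":0},
    {"wz":0.183,"claw":0},
    {"wz":0.183,"claw":0},
    {"wz":0.183,"claw":0},
    {"wz":0.183,"claw":0},
    {"wz":0.183,"claw":0},
  ],
)

```text
$.targets[0]: bad value
```

```bash
python3 - <<'E'
from h import *
s=env.read_state();print(s['time_s'],s['ee_pos'],np.round(s['q'],2),s['opening'])
a=plan([.50,.0,.40],tilt(0,0))
a=plan([.48,-.211,.30],tilt(0,60),*a)
E
```

```text
0.25 [0.16153517 0.57752979 0.24725103] [ 1.18  0.36  1.51  0.    1.27 -0.12] 0.08782193350733418
21 rows t [-0.191  0.13  -0.036] w [-0.000e+00  1.000e-04  1.739e-01]
8 rows t [-0.041  0.132  0.053] w [0.     0.1667 0.    ]
```

Call:
carry_out(
  targets=[
    {"tx":-0.175,"ty":-0.106,"tz":-0.069,"wx":0,"wy":0,"wz":0,"claw":0},
    {"tx":-0.175,"ty":-0.106,"tz":-0.069,"wx":0,"wy":0,"wz":0,"claw":0},
    {"tx":-0.175,"ty":-0.106,"tz":-0.069,"wx":0,"wy":0,"wz":0,"claw":0},
    {"tx":-0.175,"ty":-0.106,"tz":-0.069,"wx":0,"wy":0,"wz":0,"claw":0},
    {"tx":-0.175,"ty":-0.106,"tz":-0.069,"wx":0,"wy":0,"wz":0,"claw":0},
    {"tx":-0.175,"ty":-0.106,"tz":-0.069,"wx":0,"wy":0,"wz":0,"claw":0},
    {"tx":-0.175,"ty":-0.106,"tz":-0.069,"wx":0,"wy":0,"wz":0,"claw":0},
    {"tx":-0.175,"ty":-0.106,"tz":-0.069,"wx":0,"wy":0,"wz":0,"claw":0},
  ],
)

```text
time_s: 1.05
ee_pos: [0.3864, 0.3376, 0.3587]
tool_rot: [[-0.963, 0.269, 0.0], [0.269, 0.963, 0.0], [-0.0, 0.0, -1.0]]
wrist_force: [1.1, 0.9, -0.6]
opening: 0.0438
gripper_force: 0.0
```

Call:
carry_out(
  targets=[
    {"tx":0,"ty":0,"tz":0,"wx":0,"wy":0,"wz":0.183,"claw":0},
    {"tx":0,"ty":0,"tz":0,"wx":0,"wy":0,"wz":0.183,"claw":0},
    {"tx":0,"ty":0,"tz":0,"wx":0,"wy":0,"wz":0.183,"claw":0},
    {"tx":0,"ty":0,"tz":0,"wx":0,"wy":0,"wz":0.183,"claw":0},
    {"tx":0,"ty":0,"tz":0,"wx":0,"wy":0,"wz":0.183,"claw":0},
    {"tx":0,"ty":0,"tz":0,"wx":0,"wy":0,"wz":0.183,"claw":0},
    {"tx":0,"ty":0,"tz":0,"wx":0,"wy":0,"wz":0.183,"claw":0},
    {"tx":0,"ty":0,"tz":0,"wx":0,"wy":0,"wz":0.183,"claw":0},
  ],
)

```text
time_s: 1.85
ee_pos: [0.3855, 0.3389, 0.3579]
tool_rot: [[-0.142, 0.99, -0.0], [0.99, 0.142, -0.0], [-0.0, -0.0, -1.0]]
wrist_force: [-0.5, -0.4, 0.1]
opening: 0.0439
gripper_force: 0.0
```

Call:
carry_out(
  targets=[
    {"tx":0,"ty":0,"tz":0,"wx":0,"wy":0,"wz":0.183,"claw":0},
    {"tx":0,"ty":0,"tz":0,"wx":0,"wy":0,"wz":0.183,"claw":0},
    {"tx":0,"ty":0,"tz":0,"wx":0,"wy":0,"wz":0.183,"claw":0},
    {"tx":0,"ty":0,"tz":0,"wx":0,"wy":0,"wz":0.183,"claw":0},
    {"tx":0,"ty":0,"tz":0,"wx":0,"wy":0,"wz":0.183,"claw":0},
    {"tx":0,"ty":0,"tz":0,"wx":0,"wy":0,"wz":0.183,"claw":0},
    {"tx":0,"ty":0,"tz":0,"wx":0,"wy":0,"wz":0.183,"claw":0},
    {"tx":0,"ty":0,"tz":0,"wx":0,"wy":0,"wz":0.183,"claw":0},
  ],
)

```text
time_s: 2.65
ee_pos: [0.3855, 0.3389, 0.3579]
tool_rot: [[0.846, 0.534, -0.0], [0.534, -0.846, -0.0], [-0.0, 0.0, -1.0]]
wrist_force: [0.8, 0.4, -0.7]
opening: 0.0435
gripper_force: 0.0
```

```bash
python3 - <<'E'
from h import *
s=env.read_state();print(s['time_s'],s['ee_pos'],np.round(s['q'],2),s['opening'])
a=plan([.50,-.05,.40],tilt(0,0))
a=plan([.46,-.211,.30],tilt(0,60),*a)
E
```

```text
2.65 [0.38548027 0.33893375 0.35793509] [ 0.59  0.15  1.53 -0.    1.47  1.59] 0.04350277406181445
9 rows t [-0.006  0.228 -0.023] w [0.     0.     0.0797]
8 rows t [-0.052  0.101  0.047] w [0.     0.1667 0.    ]
```

Call:
carry_out(
  targets=[
    {"tx":-0.006,"ty":0.228,"tz":-0.023,"wx":0,"wy":0,"wz":0.08,"claw":0},
    {"tx":-0.006,"ty":0.228,"tz":-0.023,"wx":0,"wy":0,"wz":0.08,"claw":0},
    {"tx":-0.006,"ty":0.228,"tz":-0.023,"wx":0,"wy":0,"wz":0.08,"claw":0},
    {"tx":-0.006,"ty":0.228,"tz":-0.023,"wx":0,"wy":0,"wz":0.08,"claw":0},
    {"tx":-0.006,"ty":0.228,"tz":-0.023,"wx":0,"wy":0,"wz":0.08,"claw":0},
    {"tx":-0.006,"ty":0.228,"tz":-0.023,"wx":0,"wy":0,"wz":0.08,"claw":0},
    {"tx":-0.006,"ty":0.228,"tz":-0.023,"wx":0,"wy":0,"wz":0.08,"claw":0},
    {"tx":-0.006,"ty":0.228,"tz":-0.023,"wx":0,"wy":0,"wz":0.08,"claw":0},
  ],
)

```text
time_s: 3.45
ee_pos: [0.5004, -0.0053, 0.395]
tool_rot: [[0.998, 0.064, 0.0], [0.064, -0.998, -0.0], [0.0, 0.0, -1.0]]
wrist_force: [0.2, -0.3, 1.2]
opening: 0.0438
gripper_force: 0.0
```

Call:
carry_out(
  targets=[
    {"tx":-0.006,"ty":0.228,"tz":-0.023,"wx":0,"wy":0,"wz":0.08,"claw":0},
    {"tx":-0.052,"ty":0.101,"tz":0.047,"wx":0,"wy":0.1667,"wz":0,"claw":0},
    {"tx":-0.052,"ty":0.101,"tz":0.047,"wx":0,"wy":0.1667,"wz":0,"claw":0},
    {"tx":-0.052,"ty":0.101,"tz":0.047,"wx":0,"wy":0.1667,"wz":0,"claw":0},
    {"tx":-0.052,"ty":0.101,"tz":0.047,"wx":0,"wy":0.1667,"wz":0,"claw":0},
    {"tx":-0.052,"ty":0.101,"tz":0.047,"wx":0,"wy":0.1667,"wz":0,"claw":0},
  ],
)

```text
time_s: 4.05
ee_pos: [0.4652, -0.1428, 0.3444]
tool_rot: [[0.814, 0.009, 0.581], [0.005, -1.0, 0.008], [0.581, -0.003, -0.814]]
wrist_force: [1.0, 1.9, -0.6]
opening: 0.0438
gripper_force: 0.0
```

```bash
python3 - <<'E'
from h import *
s=env.read_state();print(s['time_s'],s['ee_pos'],np.round(s['q'],2),np.round(s['tool_rot'],3).tolist())
a=plan([.46,-.211,.30],tilt(0,60))
f=optics.grab_frame('wrist');cv2.imwrite('pics/w1.png',f['image']);print(-np.array(f['R']).T@f['t'],f['fx'])
for p in [(.608,-.211,.26),(.624,-.211,.25),(.624,-.211,.1)]:print(proj(f,p))
E
```

```text
4.05 [ 0.46522587 -0.14283938  0.34439064] [-0.75 -0.15  2.02  0.55  0.87  0.54] [[0.814, 0.009, 0.581], [0.005, -1.0, 0.008], [0.581, -0.003, -0.814]]
3 rows t [-0.058  0.114  0.047] w [-0.0037  0.1813  0.0014]
[ 0.44370006 -0.14443984  0.49680097] 303.57627786770195
[353.66180179 133.67637673]
[350.03247323 125.72200891]
[327.31118455 189.79161741]
```

View pics/w1.png

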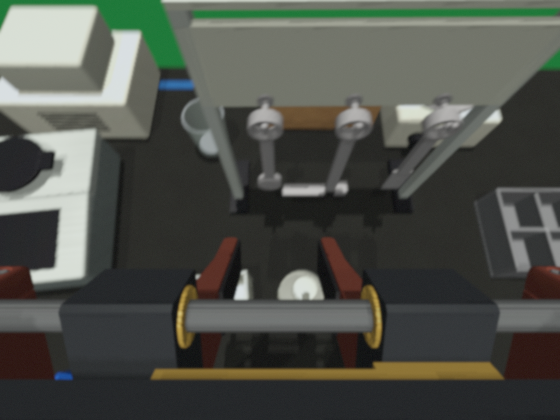

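Call:
carry_out(
  targets=[
    {"tx":-0.058,"ty":0.116,"tz":0.047,"wx":-0.0037,"wy":0.1813,"wz":0.0014,"claw":0},
    {"tx":-0.058,"ty":0.116,"tz":0.047,"wx":-0.0037,"wy":0.1813,"wz":0.0014,"claw":0},
    {"tx":-0.058,"ty":0.116,"tz":0.047,"wx":-0.0037,"wy":0.1813,"wz":0.0014,"claw":0},
    {"tx":0,"ty":0,"tz":0,"wx":0,"wy":0,"wz":0,"claw":0},
  ],
)

```text
time_s: 4.5
ee_pos: [0.4629, -0.17, 0.3123]
tool_rot: [[0.673, 0.035, 0.739], [-0.004, -0.999, 0.051], [0.74, -0.037, -0.672]]
wrist_force: [-0.4, 0.5, 0.1]
opening: 0.0439
gripper_force: 0.0
```

```bash
python3 - <<'E'
from h import *
s=env.read_state();print(s['time_s'],s['ee_pos'],np.round(s['q'],2),np.round(s['tool_rot'],3).tolist())
f=optics.grab_frame('wrist');cv2.imwrite('pics/w2.png',cv2.resize(f['image'][60:260,230:430],None,fx=3,fy=3,interpolation=cv2.INTER_CUBIC))
for p in [(.608,-.211,.26),(.624,-.211,.25),(.624,-.211,.21),(.624,-.211,.11)]:print((proj(f,p)-[230,60])*3)
R=tilt(0,60);z=R.as_matrix()[:,2];G=np.array([.624,-.212,.195])
a=plan(G-z*.066,R);a=plan(G-z*.006,R,*a)
E
```

```text
4.5 [ 0.46289455 -0.17004074  0.3123365 ] [-1.01 -0.07  2.2   1.04  0.86 -0.11] [[0.673, 0.035, 0.739], [-0.004, -0.999, 0.051], [0.74, -0.037, -0.672]]
[304.94845446 248.10877308]
[298.52505108 234.62971111]
[286.79143021 318.60977375]
[265.97330302 467.60961321]
4 rows t [-0.005  0.058  0.166] w [-0.016   0.0685 -0.0032]
2 rows t [-0.   -0.    0.15] w [0. 0. 0.]
```

View pics/w2.png

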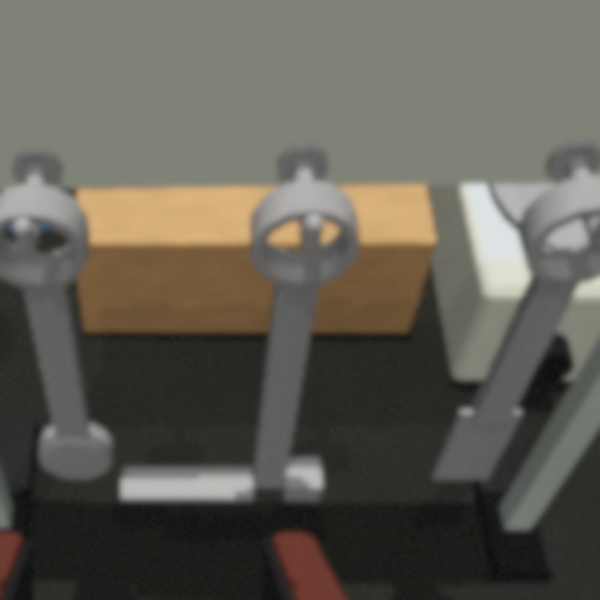

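```bash
python3 - <<'E'
from h import *
R=tilt(0,60);z=R.as_matrix()[:,2];G=np.array([.624,-.2125,.195])
a=plan(G-z*.076,R)
E
```

```text
3 rows t [-0.007  0.078  0.205] w [-0.0213  0.0913 -0.0043]
```

Call:
carry_out(
  targets=[
    {"tx":-0.004,"ty":0.039,"tz":0.103,"wx":-0.011,"wy":0.046,"wz":-0.002,"claw":0},
    {"tx":-0.004,"ty":0.039,"tz":0.103,"wx":-0.011,"wy":0.046,"wz":-0.002,"claw":0},
    {"tx":-0.004,"ty":0.039,"tz":0.103,"wx":-0.011,"wy":0.046,"wz":-0.002,"claw":0},
    {"tx":-0.004,"ty":0.039,"tz":0.103,"wx":-0.011,"wy":0.046,"wz":-0.002,"claw":0},
    {"tx":-0.004,"ty":0.039,"tz":0.103,"wx":-0.011,"wy":0.046,"wz":-0.002,"claw":0},
    {"tx":-0.004,"ty":0.039,"tz":0.103,"wx":-0.011,"wy":0.046,"wz":-0.002,"claw":0},
    {"tx":0,"ty":0,"tz":0,"wx":0,"wy":0,"wz":0,"claw":0},
  ],
)

```text
time_s: 5.25
ee_pos: [0.5633, -0.2119, 0.2346]
tool_rot: [[0.496, 0.005, 0.868], [0.003, -1.0, 0.004], [0.868, 0.001, -0.496]]
wrist_force: [-0.3, 0.7, 0.7]
opening: 0.0441
gripper_force: 0.0
```

```bash
python3 - <<'E'
from h import *
s=env.read_state();print(s['time_s'],s['ee_pos'],np.round(s['q'],2),np.round(s['tool_rot'],3).tolist())
R=tilt(0,60);z=R.as_matrix()[:,2];G=np.array([.624,-.2125,.195])
a=plan(G-z*.076,R);a=plan(G-z*.006,R,*a); a=plan(G-z*.006,R)
E
```

```text
5.25 [ 0.56325096 -0.21191996  0.23457443] [-0.91  0.34  2.28  1.87  0.8  -0.99] [[0.496, 0.005, 0.868], [0.003, -1.0, 0.004], [0.868, 0.001, -0.496]]
1 rows t [-0.019  0.003 -0.018] w [-0.0049 -0.0056  0.0042]
2 rows t [-0.    -0.     0.175] w [0. 0. 0.]
2 rows t [-0.01   0.002  0.166] w [-0.0025 -0.0028  0.0021]
```

Call:
carry_out(
  targets=[
    {"tx":-0.005,"ty":0.001,"tz":0.083,"wx":-0.001,"wy":-0.001,"wz":0.001,"claw":0},
    {"tx":-0.005,"ty":0.001,"tz":0.083,"wx":-0.001,"wy":-0.001,"wz":0.001,"claw":0},
    {"tx":-0.005,"ty":0.001,"tz":0.083,"wx":-0.001,"wy":-0.001,"wz":0.001,"claw":0},
    {"tx":-0.005,"ty":0.001,"tz":0.083,"wx":-0.001,"wy":-0.001,"wz":0.001,"claw":0},
    {"tx":0,"ty":0,"tz":0,"wx":0,"wy":0,"wz":0,"claw":0},
  ],
)

```text
time_s: 5.75
ee_pos: [0.6186, -0.2123, 0.2006]
tool_rot: [[0.497, 0.001, 0.868], [0.004, -1.0, -0.0], [0.868, 0.003, -0.497]]
wrist_force: [0.2, -1.1, 0.7]
opening: 0.0437
gripper_force: 0.0
```

Call:
carry_out(
  targets=[
    {"tx":0,"ty":0,"tz":0,"wx":0,"wy":0,"wz":0,"claw":-1},
    {"tx":0,"ty":0,"tz":0,"wx":0,"wy":0,"wz":0,"claw":-1},
    {"tx":0,"ty":0,"tz":0,"wx":0,"wy":0,"wz":0,"claw":-1},
    {"tx":0,"ty":0,"tz":0,"wx":0,"wy":0,"wz":0,"claw":-1},
    {"tx":0,"ty":0,"tz":0,"wx":0,"wy":0,"wz":0,"claw":-1},
    {"tx":0,"ty":0,"tz":0,"wx":0,"wy":0,"wz":0,"claw":-1},
  ],
  squeeze=50,
)

```text
time_s: 6.35
ee_pos: [0.6165, -0.2142, 0.1997]
tool_rot: [[0.498, -0.003, 0.867], [0.002, -1.0, -0.005], [0.867, 0.004, -0.498]]
wrist_force: [-1.0, -0.3, 2.3]
opening: 0.0136
gripper_force: 49.9
```

```bash
python3 - <<'E'
from h import *
s=env.read_state();print(s['time_s'],s['ee_pos'],np.round(s['q'],2),np.round(s['tool_rot'],3).tolist(),s['opening'],s['gripper_force'])
f=optics.grab_frame('wrist');cv2.imwrite('pics/w3.png',f['image'])
R=tilt(0,60);p=np.array(s['ee_pos'])
a=plan(p+[0,0,.014],R);a=plan(p+[-.06,0,.014],R,*a)
E
```

```text
6.35 [ 0.61652325 -0.21420314  0.19970855] [-0.79  0.46  2.21  2.05  0.76 -1.09] [[0.498, -0.003, 0.867], [0.002, -1.0, -0.005], [0.867, 0.004, -0.498]] 0.01364923118028173 49.859753251075745
1 rows t [ 0.061  0.001 -0.035] w [ 0.0062 -0.0036  0.0026]
2 rows t [-0.075 -0.    -0.13 ] w [0. 0. 0.]
```

View pics/w3.png

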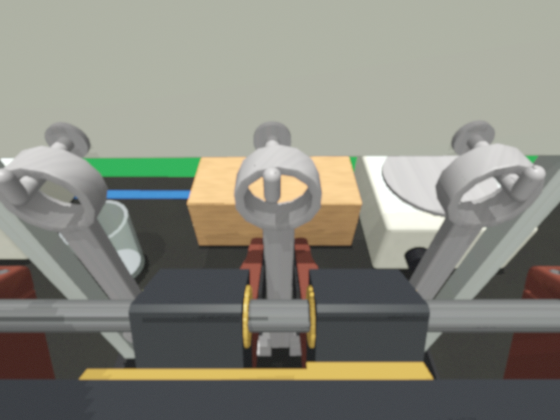

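Call:
carry_out(
  targets=[
    {"tx":0.0304,"ty":0,"tz":-0.0174,"wx":0,"wy":0,"wz":0,"claw":-1},
    {"tx":0.0304,"ty":0,"tz":-0.0174,"wx":0,"wy":0,"wz":0,"claw":-1},
    {"tx":0,"ty":0,"tz":0,"wx":0,"wy":0,"wz":0,"claw":-1},
  ],
)

```text
time_s: 6.7
ee_pos: [0.6167, -0.2139, 0.2144]
tool_rot: [[0.498, -0.002, 0.867], [0.003, -1.0, -0.005], [0.867, 0.005, -0.498]]
wrist_force: [0.6, -0.9, -0.5]
opening: 0.0132
gripper_force: 49.8
```

Call:
carry_out(
  targets=[
    {"tx":-0.043,"ty":0,"tz":-0.076,"wx":0,"wy":0,"wz":0,"claw":-1},
    {"tx":-0.043,"ty":0,"tz":-0.076,"wx":0,"wy":0,"wz":0,"claw":-1},
    {"tx":-0.043,"ty":0,"tz":-0.076,"wx":0,"wy":0,"wz":0,"claw":-1},
    {"tx":-0.043,"ty":0,"tz":-0.076,"wx":0,"wy":0,"wz":0,"claw":-1},
    {"tx":0,"ty":0,"tz":0,"wx":0,"wy":0,"wz":0,"claw":-1},
    {"tx":0,"ty":0,"tz":0,"wx":0,"wy":0,"wz":0,"claw":-1},
  ],
)

```text
time_s: 7.3
ee_pos: [0.5468, -0.2142, 0.2139]
tool_rot: [[0.498, -0.004, 0.867], [0.002, -1.0, -0.006], [0.867, 0.005, -0.498]]
wrist_force: [0.3, 0.1, -0.5]
opening: 0.0139
gripper_force: 49.8
```

```bash
python3 - <<'E'
from h import *
s=env.read_state();print(s['time_s'],s['ee_pos'],np.round(s['q'],2),np.round(s['tool_rot'],3).tolist(),s['opening'],s['gripper_force'])
g=optics.grab_frame('side');f=optics.grab_frame('top')
cv2.imwrite('pics/s4full.png',g['image']);cv2.imwrite('pics/t4full.png',f['image'])
a=cv2.resize(g['image'][150:290,290:430],None,fx=4,fy=4,interpolation=cv2.INTER_CUBIC)
b=cv2.resize(f['image'][150:260,290:400],None,fx=2.2,fy=2.2*560/242,interpolation=cv2.INTER_CUBIC)
cv2.imwrite('pics/s4.png',np.hstack([a,b[:560]]))
E
```

```text
7.3 [ 0.54680238 -0.21418568  0.21392416] [-0.95  0.39  2.32  1.92  0.84 -1.1 ] [[0.498, -0.004, 0.867], [0.002, -1.0, -0.006], [0.867, 0.005, -0.498]] 0.013945696262079164 49.848904609680176
```

View pics/s4.png

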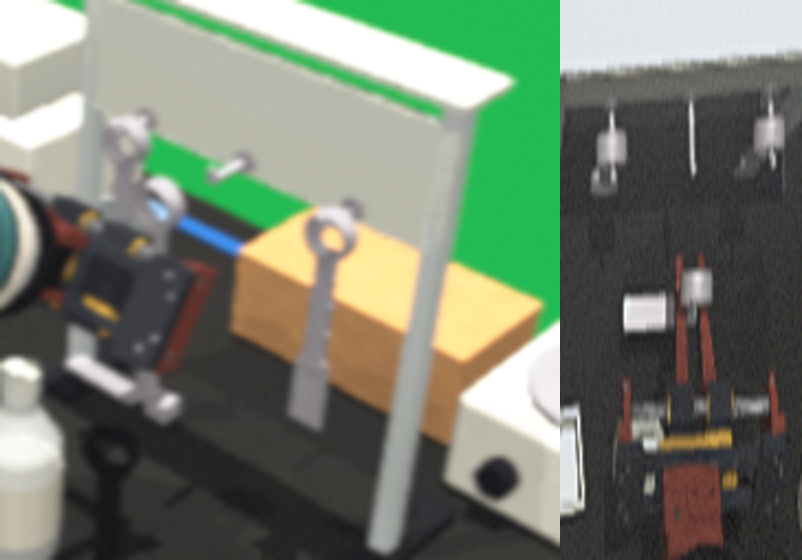

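```bash
python3 - <<'E'
from h import *
g=optics.grab_frame('side');f=optics.grab_frame('top')
print('eye',tri(f,(352.3,206.4),g,(330.8,200)), 'tip',tri(f,(319.3,211.5),g,(308.,240.5)))
for X in [(.5543,-.214,.281),(.5543,-.214,.264),(.5543,-.147,.1105)]: print(proj(f,X),proj(g,X))
E
```

```text
eye (array([ 0.55326352, -0.21695724,  0.26789752]), np.float64(0.0065742789019389005)) tip (array([ 0.55129081, -0.15134638,  0.10960728]), np.float64(0.0018466568849651096))
[352.85353771 204.55681279] [329.19726779 195.02239288]
[351.76603647 205.10720193] [328.76826595 200.90059582]
[317.88114177 210.12842405] [307.30319022 239.17142487]
```

```bash
cat > fk.py <<'E'
import numpy as np
from scipy.optimize import least_squares
from scipy.spatial.transform import Rotation as Ro
D=[([1.183,.359,1.51,0,1.272,-.115],[.162,.578,.248]),([.59,.15,1.53,0,1.47,1.59],[.3855,.3389,.3579]),
([-.75,-.15,2.02,.55,.87,.54],[.4652,-.1428,.3444]),([-1.01,-.07,2.2,1.04,.86,-.11],[.4629,-.17,.3123]),
([-.91,.34,2.28,1.87,.8,-.99],[.5633,-.2119,.2346]),([-.79,.46,2.21,2.05,.76,-1.09],[.6165,-.2142,.1997]),([-.95,.39,2.32,1.92,.84,-1.1],[.5468,-.2142,.2139])]
def fk(q,P):
    d1,a1,a2,a3,d4,d6=P
    e=lambda a,t:Ro.from_euler(a,t)
    R=e('z',q[0]);p=np.array([0,0,d1])+R.apply([a1,0,0])
    R=R*e('y',q[1]);p=p+R.apply([0,0,a2])
    R=R*e('y',q[2]);p=p+R.apply([a3,0,d4])
    R=R*e('z',q[3])*e('y',q[4]);p=p+R.apply([0,0,d6]);return p,R*e('z',q[5])
r=least_squares(lambda P:np.concatenate([fk(q,P)[0]-p for q,p in D]),[.4,0,.4,0,.4,.2])
P=r.x
OFF=None
if __name__=='__main__':
    print(np.round(P,3),np.abs(r.fun).max())
    print(np.round(fk(D[-1][0],P)[1].as_matrix(),2),np.round(fk(D[4][0],P)[1].as_matrix(),2))
E
python3 fk.py
```

```text
[ 0.348 -0.098  0.682  0.143  0.521  0.463] 0.06381754907606066
[[ 0.01  0.5   0.87]
 [ 1.   -0.   -0.01]
 [-0.    0.87 -0.5 ]] [[-0.    0.5   0.87]
 [ 1.    0.    0.  ]
 [-0.    0.87 -0.5 ]]
```

```bash
python3 - <<'E'
s=open('fk.py').read()
s=s.replace("d1,a1,a2,a3,d4,d6=P","d1,a1,a2,a3,d4,d6,b,c,e1,e2=P").replace("R.apply([a1,0,0])","R.apply([a1,b,0])").replace("R*e('z',q[3])*e('y',q[4]);p=p+R.apply([0,0,d6])","R*e('z',q[3]);p=p+R.apply([e1,c,0]);R=R*e('y',q[4]);p=p+R.apply([e2,0,d6])")
s=s.replace("return p,R*e('z',q[5])","return p,R*e('z',q[5]+np.pi/2)").replace("[.4,0,.4,0,.4,.2])","[.4,0,.4,0,.4,.2,.06,0,0,0])")
open('fk.py','w').write(s)
E
python3 fk.py; python3 -c "
from fk import *
print(np.round(r.fun.reshape(-1,3)*1000,1))"
```

```text
[ 0.269 -0.002  0.606  0.109  0.443  0.345  0.067  0.001  0.009  0.004] 0.002035971126594621
[[ 0.5  -0.01  0.87]
 [-0.   -1.   -0.01]
 [ 0.87  0.   -0.5 ]] [[ 0.5   0.    0.87]
 [ 0.   -1.    0.  ]
 [ 0.87  0.   -0.5 ]]
[[ 0.3 -0.6  0.4]
 [-0.3  0.9 -0.3]
 [ 0.4 -1.7  0.6]
 [ 0.2  2.  -0.6]
 [-1.2  1.1 -0.3]
 [ 0.9  0.3  0.3]
 [-0.1 -2.  -0.2]]
```

```bash
cat > ik.py <<'E'
from fk import *
lo=np.array([-2.97,-1.01,.21,-.96,.2,-2.98])+.01;hi=np.array([2.97,2.36,2.38,4.11,2.71,2.98])-.01
def ik(p,R,q0):
    def F(q):
        a,B=fk(q,P);return np.concatenate([(a-p)*5,(B.inv()*R).as_rotvec()])
    best=None
    for s in [q0]:
        k=least_squares(F,np.clip(s,lo,hi),bounds=(lo,hi))
        if best is None or k.cost<best.cost: best=k
    f=F(best.x);return best.x,np.linalg.norm(f[:3])/5*1000,np.degrees(np.linalg.norm(f[3:]))
E
python3 - <<'E'
from ik import *
from h import tilt
q=np.array(D[-1][0])
off=np.array([.006,.065,-.1037])
yaw=6.7;Y=Ro.from_euler('z',yaw,degrees=True)
H=np.array([.5952,.2548,0])+Y.apply([.052,.037,.115]) 
def tcp(u,z): # tip at meter-y offset u from hinge, height z above hinge
    return H+Y.apply([0,u,z])-Y.apply(off)
way=[('now',None)]
print('hinge',H)
for n,u,z in [('pre',-.164,.05),('low',-.164,-.011),('in',-.097,-.011),('45',-.075,.06),('75',-.03,.09),('85',-.01,.085),('up',-.1,.12)]:
    t=tcp(u,z);q,e,a=ik(t,tilt(yaw,60),q);print(n,np.round(t,3),np.round(q,2),round(e,1),round(a,1))
C=np.array([.4725,-.034,0]);Yc=Ro.from_euler('z',6.1,degrees=True)
for th in (60,50,40,30):
  for h in (.15,.01):
    foot=C+Yc.apply([0,-.016,h]); 
    lean=th-60
    o=Yc.apply(Ro.from_euler('y',-lean,degrees=True).apply([.006,-.002,-.105]))
    for q0 in (q,np.array([-.9,.2,2.2,1.9,.8,-1.1]),np.array([-.1,.2,2.2,.3,.8,1.])):
      qq,e,a=ik(foot-o,tilt(6.1,th),q0);print(th,h,np.round(foot-o,3),np.round(qq,2),round(e,1),round(a,1))
E
```

```text
hinge [0.64252806 0.29761419 0.115     ]
pre [0.663 0.069 0.269] [-0.1   0.29  2.2   2.66  0.42 -1.24] 0.0 0.0
low [0.663 0.069 0.208] [-0.1   0.44  2.25  2.81  0.6  -1.4 ] 0.0 0.0
in [0.655 0.136 0.208] [ 0.09  0.44  2.24  3.11  0.58 -1.55] 0.0 0.0
45 [0.653 0.158 0.279] [ 0.16  0.28  2.17  3.25  0.35 -1.65] 0.0 0.0
75 [0.648 0.203 0.309] [ 0.29  0.23  2.11  3.72  0.28 -2.04] 0.0 0.0
85 [0.645 0.222 0.304] [ 0.35  0.25  2.1   3.84  0.31 -2.13] 0.0 0.0
up [0.656 0.133 0.339] [ 0.08  0.16  2.13  2.97  0.21 -1.42] 1.0 1.0
60 0.15 [ 0.468 -0.049  0.255] [-0.8   0.    2.37  1.38  0.73 -0.46] 18.1 9.4
60 0.15 [ 0.468 -0.049  0.255] [-0.8   0.    2.37  1.38  0.73 -0.46] 18.1 9.4
60 0.15 [ 0.468 -0.049  0.255] [-0.8   0.    2.37  1.38  0.73 -0.46] 18.1 9.4
60 0.01 [ 0.468 -0.049  0.115] [-0.85  0.48  2.37  1.61  0.8  -1.  ] 35.9 18.3
60 0.01 [ 0.468 -0.049  0.115] [-0.85  0.48  2.37  1.61  0.8  -1.  ] 35.9 18.3
60 0.01 [ 0.468 -0.049  0.115] [-0.85  0.48  2.37  1.61  0.8  -1.  ] 35.9 18.3
50 0.15 [ 0.486 -0.047  0.254] [-0.66  0.    2.37  1.45  0.56 -0.42] 1.8 1.0
50 0.15 [ 0.486 -0.047  0.
[... 588 characters left out ...]
0.0 0.0
40 0.01 [ 0.504 -0.045  0.111] [-0.5   0.38  2.37  1.98  0.41 -0.95] 4.2 2.2
40 0.01 [ 0.504 -0.045  0.111] [-0.5   0.38  2.37  1.98  0.41 -0.95] 4.2 2.2
40 0.01 [ 0.504 -0.045  0.111] [-0.5   0.38  2.37  1.98  0.41 -0.95] 4.2 2.2
30 0.15 [ 0.521 -0.043  0.244] [-0.38  0.06  2.06  0.43  0.6   0.78] 0.0 0.0
30 0.15 [ 0.521 -0.043  0.244] [-0.38  0.06  2.06  0.43  0.6   0.78] 0.0 0.0
30 0.15 [ 0.521 -0.043  0.244] [-0.38  0.06  2.06  0.43  0.6   0.78] 0.0 0.0
30 0.01 [ 0.521 -0.043  0.104] [-0.4   0.35  2.23  1.23  0.26 -0.1 ] 0.0 0.0
30 0.01 [ 0.521 -0.043  0.104] [-0.4   0.35  2.23  1.23  0.26 -0.1 ] 0.0 0.0
30 0.01 [ 0.521 -0.043  0.104] [-0.4   0.35  2.23  1.23  0.26 -0.1 ] 0.0 0.0
```

```bash
python3 - <<'E'
from ik import *
from h import *
q=np.array(env.read_state()['q'])
for t in [(.547,-.214,.25),(.56,-.1,.265),(.575,-.02,.27),(.60,.03,.27),(.663,.069,.269)]:
    q,e,a=ik(np.array(t),tilt(6.7,60),q);print(t,np.round(q,2),round(e,1),round(a,1))
a=plan([.56,-.1,.265],tilt(4,60));a=plan([.60,.03,.27],tilt(6.7,60),*a);a=plan([.663,.069,.269],tilt(6.7,60),*a);a=plan([.663,.069,.208],tilt(6.7,60),*a)
f=optics.grab_frame('top');im=cv2.imread('pics/top0.png')
Y=Ro.from_euler('z',6.7,degrees=True);M=np.array([.5952,.2548,0])
for m in [(.052,-.077,.1175),(.037,-.077,.1175),(.067,-.077,.1175),(.052,.027,.1175),(.097,-.018,.1175),(.007,-.018,.1175),(.115,-.12,.095),(.115,.12,.095),(-.115,-.12,.09)]:
    print(m,proj(f,M+Y.apply(m)))
print(im[181-8:181+8:2,176:200,1])
E
```

```text
(0.547, -0.214, 0.25) [-1.01  0.31  2.23  1.6   0.9  -0.86] 0.0 0.0
(0.56, -0.1, 0.265) [-0.74  0.21  2.34  1.85  0.75 -0.9 ] 0.0 0.0
(0.575, -0.02, 0.27) [-0.47  0.19  2.36  2.16  0.61 -1.  ] 0.0 0.0
(0.6, 0.03, 0.27) [-0.26  0.21  2.33  2.43  0.52 -1.13] 0.0 0.0
(0.663, 0.069, 0.269) [-0.1   0.29  2.2   2.66  0.42 -1.24] 0.0 0.0
3 rows t [ 0.087 -0.189 -0.021] w [ 0.0275 -0.001  -0.0134]
3 rows t [ 0.05  -0.21   0.069] w [ 0.0173 -0.     -0.01  ]
2 rows t [ 0.082 -0.078  0.147] w [0. 0. 0.]
2 rows t [-0.132 -0.     0.076] w [0. 0. 0.]
(0.052, -0.077, 0.1175) [191.44227249 175.03351921]
(0.037, -0.077, 0.1175) [192.19074116 180.61841301]
(0.067, -0.077, 0.1175) [190.69498831 169.45746376]
(0.052, 0.027, 0.1175) [152.36484871 180.65557855]
(0.097, -0.018, 0.1175) [167.0950744  161.50391971]
(0.007, -0.018, 0.1175) [171.47929816 195.01917431]
(0.115, -0.12, 0.095) [205.61942254 150.91834264]
(0.115, 0.12, 0.095) [117.19724664 163.59466569]
(-0.115, -0.12, 0.09) [217.38690819 235.496247  ]
[[ 95  91  92  93  96  90  93 105 112  99  88  93  93  95  88  94 206 236
  232 230 228 230 228 229]
 [ 89  92  93  94  94  93  92  97 107  99  93  95  88  96  92  67 134 239
  232 230 231 229 229 230]
 [ 92  94  92  95  92  91  98 101 109 107  93  94  93  96  97  85 134 238
  234 228 228 229 229 231]
 [ 92  92  96  92  91  98  93  94 105  99  95  93  94  92  94  93 106 240
  234 228 231 230 232 228]
 [ 98  91  92  88  92  95  94  93 105  99  94 101 108 116 128 130 136 166
  231 231 231 228 230 230]
 [ 95  97  99  92  97 102  99  96  93  70 135 196 205 203 233 234 234 232
  229 229 230 230 230 228]
 [ 94  90  92  97  95  95  94  91  81 115 154 237 234 231 229 229 231 229
  228 229 229 228 229 230]
 [ 95  95  94  94  92  98  86  75 115 148 205 232 231 228 228 230 231 229
  230 229 230 231 230 229]]
```

Call:
carry_out(
  targets=[
    {"tx":0.087,"ty":-0.189,"tz":-0.021,"wx":0.0275,"wy":-0.001,"wz":-0.0134,"claw":-1},
    {"tx":0.087,"ty":-0.189,"tz":-0.021,"wx":0.0275,"wy":-0.001,"wz":-0.0134,"claw":-1},
    {"tx":0.087,"ty":-0.189,"tz":-0.021,"wx":0.0275,"wy":-0.001,"wz":-0.0134,"claw":-1},
    {"tx":0.05,"ty":-0.21,"tz":0.069,"wx":0.0173,"wy":0,"wz":-0.01,"claw":-1},
    {"tx":0.05,"ty":-0.21,"tz":0.069,"wx":0.0173,"wy":0,"wz":-0.01,"claw":-1},
    {"tx":0.05,"ty":-0.21,"tz":0.069,"wx":0.0173,"wy":0,"wz":-0.01,"claw":-1},
    {"tx":0.082,"ty":-0.078,"tz":0.147,"wx":0,"wy":0,"wz":0,"claw":-1},
    {"tx":0.082,"ty":-0.078,"tz":0.147,"wx":0,"wy":0,"wz":0,"claw":-1},
  ],
)

```text
time_s: 8.35
ee_pos: [0.6627, 0.0719, 0.2692]
tool_rot: [[0.498, 0.118, 0.859], [0.058, -0.993, 0.103], [0.865, -0.002, -0.501]]
wrist_force: [0.6, -0.7, -0.3]
opening: 0.0135
gripper_force: 49.8
```

```bash
python3 - <<'E'
from h import *
s=env.read_state();print(s['time_s'],s['ee_pos'],np.round(s['q'],2),s['gripper_force'])
a=plan([.663,.069,.208],tilt(6.7,60))
E
```

```text
8.35 [0.66271885 0.07189518 0.26921112] [-0.1   0.27  2.19  2.64  0.4  -1.21] 49.84667122364044
2 rows t [-0.133  0.007  0.076] w [-0.0015  0.0007 -0.0003]
```

Descend slowly beside the deck, then look.

Call:
carry_out(
  targets=[
    {"tx":-0.067,"ty":0.005,"tz":0.038,"wx":0,"wy":0,"wz":0,"claw":-1},
    {"tx":-0.067,"ty":0.005,"tz":0.038,"wx":0,"wy":0,"wz":0,"claw":-1},
    {"tx":-0.067,"ty":0.005,"tz":0.038,"wx":0,"wy":0,"wz":0,"claw":-1},
    {"tx":-0.067,"ty":0.005,"tz":0.038,"wx":0,"wy":0,"wz":0,"claw":-1},
    {"tx":0,"ty":0,"tz":0,"wx":0,"wy":0,"wz":0,"claw":-1},
  ],
)

```text
time_s: 8.85
ee_pos: [0.6617, 0.0652, 0.2049]
tool_rot: [[0.501, 0.116, 0.858], [0.057, -0.993, 0.101], [0.863, -0.002, -0.504]]
wrist_force: [0.3, 0.4, -1.7]
opening: 0.0132
gripper_force: 49.8
```

```bash
python3 - <<'E'
from h import *
s=env.read_state();print(s['time_s'],s['ee_pos'],np.round(s['tool_rot'],3).tolist(),s['gripper_force'])
g=optics.grab_frame('side');f=optics.grab_frame('top')
a=cv2.resize(g['image'][150:250,200:340],None,fx=4,fy=4,interpolation=cv2.INTER_CUBIC)
b=cv2.resize(f['image'][140:240,130:270],None,fx=4,fy=4,interpolation=cv2.INTER_CUBIC)
cv2.imwrite('pics/s5.png',cv2.resize(np.vstack([a,b]),None,fx=.75,fy=.75))
p=np.array(s['ee_pos']);Y=Ro.from_euler('z',6.7,degrees=True)
tip=p+Y.apply([.006,.065,-.1037]);print('tip',tip)
L=np.array([.5952,.2548,0])+Y.apply([.052,-.077,.1115]);print('lip',L)
for X in (tip,tip+Y.apply([0,-.067,0]),L):
    print((proj(g,X)-[200,150])*3,(proj(f,X)-[130,140])*3+[0,300])
E
```

```text
8.85 [0.66168466 0.06523534 0.20492987] [[0.501, 0.116, 0.858], [0.057, -0.993, 0.101], [0.863, -0.002, -0.504]] 49.84890103340149
tip [0.66006008 0.13049146 0.10122987]
lip [0.65582852 0.18439274 0.1115    ]
[208.76204948 131.64296846] [247.86846978 401.21071918]
[254.36906004 151.05754835] [322.30414474 390.49867546]
[174.70837916 108.22616225] [185.49676659 406.01344413]
```

View pics/s5.png

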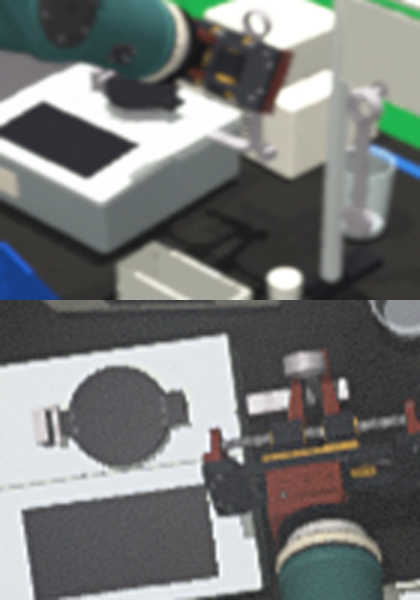

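Call:
carry_out(
  targets=[
    {"tx":0.013,"ty":-0.05,"tz":-0.0075,"wx":0,"wy":0,"wz":0,"claw":-1},
    {"tx":0,"ty":-0.1,"tz":0,"wx":0,"wy":0,"wz":0,"claw":-1},
    {"tx":0,"ty":-0.1,"tz":0,"wx":0,"wy":0,"wz":0,"claw":-1},
    {"tx":0,"ty":-0.06,"tz":0,"wx":0,"wy":0,"wz":0,"claw":-1},
    {"tx":0,"ty":-0.04,"tz":0,"wx":0,"wy":0,"wz":0,"claw":-1},
    {"tx":0,"ty":0,"tz":0,"wx":0,"wy":0,"wz":0,"claw":-1},
  ],
)

```text
time_s: 9.55
ee_pos: [0.6547, 0.1358, 0.2123]
tool_rot: [[0.495, 0.118, 0.861], [0.058, -0.993, 0.103], [0.867, -0.001, -0.498]]
wrist_force: [-0.4, 0.2, -1.7]
opening: 0.0137
gripper_force: 49.8
```

```bash
python3 - <<'E'
from h import *
from ik import ik
s=env.read_state();p=np.array(s['ee_pos']);R=Ro.from_matrix(s['tool_rot']);q=np.array(s['q'])
Y=Ro.from_euler('z',6.7,degrees=True)
H=np.array([.5952,.2548,0])+Y.apply([.052,.037,.115])
tip=p+Y.apply([.006,.065,-.1037]);print('tip rel hinge',Y.inv().apply(tip-H),s['wrist_force'],q)
# arc of the tip
Rt=tilt(6.7,60);a=(p,R);q0=q
for ph,r,d in [(0.2,.098,.0),(.5,.096,0),(.8,.092,0),(1.1,.086,0),(1.35,.078,0),(1.5,.07,0)]:
    # underside lies 3.5 mm below hinge plane, blade half thickness 1.5
    n=.0045
    rel=np.array([Y.inv().apply(tip-H)[0],-r*np.cos(ph)+n*np.sin(ph),r*np.sin(ph)-n*np.cos(ph)])
    t=H+Y.apply(rel)-Y.apply([.006,.065,-.1037])
    q0,e,an=ik(t,Rt,q0);print(ph,np.round(rel,3),np.round(t,3),np.round(q0,2),round(e,1));a=plan(t,Rt,*a)
E
```

```text
tip rel hinge [-0.0008081  -0.0971428  -0.00639229] [-0.38158107  0.16997779 -1.73766353] [ 0.08613962  0.41846151  2.22901956  3.0880366   0.5553016  -1.54031543]
0.2 [-0.001 -0.095  0.015] [0.654 0.138 0.234] [ 0.1   0.37  2.22  3.11  0.5  -1.55] 0.0
1 rows t [ 0.093 -0.01  -0.053] w [-0.0019 -0.0023 -0.0004]
0.5 [-0.001 -0.082  0.042] [0.653 0.151 0.261] [ 0.14  0.31  2.19  3.19  0.41 -1.6 ] 0.0
1 rows t [ 0.117 -0.065 -0.068] w [0. 0. 0.]
0.8 [-0.001 -0.061  0.063] [0.65  0.172 0.282] [ 0.2   0.27  2.16  3.36  0.35 -1.73] 0.0
1 rows t [ 0.09  -0.106 -0.052] w [0. 0. 0.]
1.1 [-0.001 -0.035  0.075] [0.647 0.198 0.293] [ 0.28  0.26  2.13  3.59  0.32 -1.92] 0.0
1 rows t [ 0.051 -0.129 -0.029] w [0. 0. 0.]
1.35 [-0.001 -0.013  0.075] [0.645 0.22  0.294] [ 0.34  0.26  2.11  3.76  0.33 -2.05] 0.0
1 rows t [ 0.002 -0.112 -0.001] w [0. 0. 0.]
1.5 [-0.001 -0.     0.07 ] [0.643 0.232 0.288] [ 0.37  0.28  2.11  3.81  0.35 -2.08] 0.0
1 rows t [-0.024 -0.061  0.014] w [0. 0. 0.]
```

Call:
carry_out(
  targets=[
    {"tx":0.047,"ty":-0.005,"tz":-0.027,"wx":0,"wy":0,"wz":0,"claw":-1},
    {"tx":0.047,"ty":-0.005,"tz":-0.027,"wx":0,"wy":0,"wz":0,"claw":-1},
    {"tx":0.039,"ty":-0.022,"tz":-0.023,"wx":0,"wy":0,"wz":0,"claw":-1},
    {"tx":0.039,"ty":-0.022,"tz":-0.023,"wx":0,"wy":0,"wz":0,"claw":-1},
    {"tx":0.039,"ty":-0.022,"tz":-0.023,"wx":0,"wy":0,"wz":0,"claw":-1},
    {"tx":0,"ty":0,"tz":0,"wx":0,"wy":0,"wz":0,"claw":-1},
  ],
)

```text
time_s: 10.15
ee_pos: [0.6529, 0.1493, 0.2618]
tool_rot: [[0.494, 0.116, 0.861], [0.057, -0.993, 0.101], [0.867, -0.001, -0.498]]
wrist_force: [0.6, -0.2, -1.7]
opening: 0.0136
gripper_force: 49.8
```

```bash
python3 - <<'E'
from h import *
s=env.read_state();print(s['time_s'],s['ee_pos'],s['wrist_force'],s['wrist_torque'],s['opening'])
g=optics.grab_frame('side');f=optics.grab_frame('top')
a=cv2.resize(g['image'][140:240,200:340],None,fx=4,fy=4,interpolation=cv2.INTER_CUBIC)
b=cv2.resize(f['image'][140:240,130:270],None,fx=4,fy=4,interpolation=cv2.INTER_CUBIC)
cv2.imwrite('pics/s6.png',cv2.resize(np.vstack([a,b]),None,fx=.75,fy=.75))
E
```

```text
10.15 [0.65294847 0.1493084  0.261804  ] [ 0.63317363 -0.21536648 -1.69664929] [-0.10125     0.68936577 -0.07107584] 0.01356537782248831
```

View pics/s6.png

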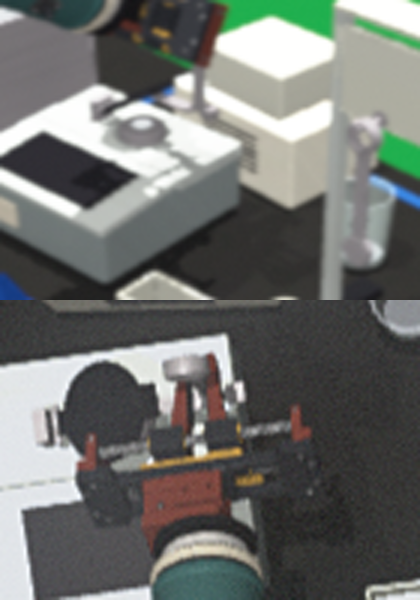

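Call:
carry_out(
  targets=[
    {"tx":0.03,"ty":-0.035,"tz":-0.017,"wx":0,"wy":0,"wz":0,"claw":-1},
    {"tx":0.03,"ty":-0.035,"tz":-0.017,"wx":0,"wy":0,"wz":0,"claw":-1},
    {"tx":0.03,"ty":-0.035,"tz":-0.017,"wx":0,"wy":0,"wz":0,"claw":-1},
    {"tx":0.017,"ty":-0.043,"tz":-0.01,"wx":0,"wy":0,"wz":0,"claw":-1},
    {"tx":0.017,"ty":-0.043,"tz":-0.01,"wx":0,"wy":0,"wz":0,"claw":-1},
    {"tx":0.017,"ty":-0.043,"tz":-0.01,"wx":0,"wy":0,"wz":0,"claw":-1},
    {"tx":0,"ty":0,"tz":0,"wx":0,"wy":0,"wz":0,"claw":-1},
  ],
)

```text
time_s: 10.95
ee_pos: [0.6473, 0.1961, 0.2923]
tool_rot: [[0.497, 0.116, 0.86], [0.057, -0.993, 0.101], [0.866, -0.001, -0.5]]
wrist_force: [0.1, -0.9, -1.2]
opening: 0.0135
gripper_force: 49.8
```

```bash
python3 - <<'E'
from h import *
s=env.read_state();p=np.array(s['ee_pos']);print(s['time_s'],p,np.round(s['q'],2),s['wrist_force'],s['opening'])
Y=Ro.from_euler('z',6.7,degrees=True);H=np.array([.5952,.2548,0])+Y.apply([.052,.037,.115])
print('tip rel hinge',Y.inv().apply(p-H)+[.006,.065,-.1037])
E
```

```text
10.95 [0.64729104 0.19608346 0.29230275] [ 0.26  0.24  2.12  3.56  0.3  -1.91] [ 0.06194521 -0.85594949 -1.15344486] 0.013540605812266267
tip rel hinge [-0.00111521 -0.03639304  0.07360275]
```

Call:
carry_out(
  targets=[
    {"tx":0,"ty":-0.04,"tz":0,"wx":0,"wy":0,"wz":0,"claw":-1},
    {"tx":0,"ty":-0.04,"tz":0,"wx":0,"wy":0,"wz":0,"claw":-1},
    {"tx":0,"ty":-0.04,"tz":0,"wx":0,"wy":0,"wz":0,"claw":-1},
    {"tx":-0.01,"ty":-0.03,"tz":0.006,"wx":0,"wy":0,"wz":0,"claw":-1},
    {"tx":-0.01,"ty":-0.03,"tz":0.006,"wx":0,"wy":0,"wz":0,"claw":-1},
    {"tx":0,"ty":0,"tz":0,"wx":0,"wy":0,"wz":0,"claw":-1},
    {"tx":0,"ty":0,"tz":0,"wx":0,"wy":0,"wz":0,"claw":-1},
  ],
)

```text
time_s: 11.65
ee_pos: [0.6429, 0.2317, 0.2869]
tool_rot: [[0.498, 0.116, 0.859], [0.058, -0.993, 0.101], [0.865, -0.001, -0.501]]
wrist_force: [-0.6, -0.2, -1.3]
opening: 0.0136
gripper_force: 49.8
```

```bash
python3 - <<'E'
from h import *
from ik import ik
s=env.read_state();p=np.array(s['ee_pos']);print(s['time_s'],p,np.round(s['q'],2),s['wrist_force'],s['opening'])
Y=Ro.from_euler('z',6.7,degrees=True);H=np.array([.5952,.2548,0])+Y.apply([.052,.037,.115])
print('tip rel hinge',Y.inv().apply(p-H)+[.006,.065,-.1037])
g=optics.grab_frame('side');f=optics.grab_frame('top')
a=cv2.resize(g['image'][140:240,200:340],None,fx=4,fy=4,interpolation=cv2.INTER_CUBIC)
b=cv2.resize(f['image'][140:240,130:270],None,fx=4,fy=4,interpolation=cv2.INTER_CUBIC)
cv2.imwrite('pics/s7.png',cv2.resize(np.vstack([a,b]),None,fx=.75,fy=.75))
C=np.array([.4725,-.034,0])
for az in (-12,-4,6.1,16,26):
 for th in (44,40,36):
  for h in (.10,.02):
    Yc=Ro.from_euler('z',az,degrees=True)
    foot=C+Ro.from_euler('z',6.1,degrees=True).apply([-.013,-.016,h]); 
    o=Yc.apply(Ro.from_euler('y',60-th,degrees=True).apply([.006,-.002,-.105]))
    qq,e,an=ik(foot-o,tilt(az,th),np.array([-.5,.3,2.2,1.5,.5,-.5]));print(az,th,h,np.round(foot-o,3),np.round(qq,2),round(e,1),round(an,1))
E
```

```text
11.65 [0.64286996 0.23173262 0.28689103] [ 0.35  0.27  2.1   3.8   0.33 -2.08] [-0.61924935 -0.22201772 -1.30993959] 0.013597364274859714
tip rel hinge [-0.00134688 -0.00047154  0.06819103]
-12 44 0.1 [ 0.484 -0.054  0.203] [-0.43  0.09  2.37  1.67  0.21 -0.27] 5.7 4.2
-12 44 0.02 [ 0.484 -0.054  0.123] [-0.17  0.32  2.37  3.56  0.21 -1.94] 15.3 7.8
-12 40 0.1 [ 0.491 -0.056  0.201] [-0.4   0.08  2.3   0.98  0.21  0.44] 4.4 3.7
-12 40 0.02 [ 0.491 -0.056  0.121] [-0.2   0.34  2.37  3.36  0.21 -1.78] 10.6 4.1
-12 36 0.1 [ 0.498 -0.057  0.198] [-0.29  0.1   2.23  0.25  0.21  1.26] 1.1 0.8
-12 36 0.02 [ 0.498 -0.057  0.118] [-0.26  0.35  2.37  3.02  0.21 -1.5 ] 6.5 0.4
-4 44 0.1 [ 0.485 -0.051  0.203] [-0.45  0.09  2.37  1.61  0.26 -0.34] 3.7 2.1
-4 44 0.02 [ 0.485 -0.051  0.123] [-0.43  0.3   2.37  2.03  0.27 -0.78] 14.7 7.9
-4 40 0.1 [ 0.492 -0.051  0.201] [-0.43  0.1   2.33  1.38  0.23 -0.09] 0.0 0.0
-4 40 0.02 [ 0.492 -0.051  0.121] [-0.41  0.31  2.37  2.15  0.25 -0.87] 7.9 4.2
-4 36 0.1 [ 0.499 -0.052  0.198] [-0.39  0.1   2.25  0.79  0.26  0.54] 0.0 0.0
-4 36 0.02 [ 0.499 -0.052  
[... 790 characters left out ...]
49  -0.041  0.121] [-0.62  0.36  2.37  1.66  0.53 -0.89] 1.6 0.8
16 36 0.1 [ 0.497 -0.039  0.198] [-0.55  0.13  2.23  0.98  0.55 -0.05] 0.0 0.0
16 36 0.02 [ 0.497 -0.039  0.118] [-0.56  0.34  2.33  1.53  0.45 -0.68] 0.0 0.0
26 44 0.1 [ 0.481 -0.039  0.203] [-0.76  0.18  2.29  1.19  0.78 -0.59] 0.0 0.0
26 44 0.02 [ 0.481 -0.039  0.123] [-0.76  0.42  2.37  1.53  0.71 -1.04] 0.7 0.3
26 40 0.1 [ 0.488 -0.036  0.201] [-0.68  0.16  2.24  1.07  0.72 -0.4 ] 0.0 0.0
26 40 0.02 [ 0.488 -0.036  0.121] [-0.69  0.38  2.33  1.44  0.63 -0.87] 0.0 0.0
26 36 0.1 [ 0.494 -0.033  0.198] [-0.61  0.15  2.19  0.94  0.69 -0.2 ] 0.0 0.0
26 36 0.02 [ 0.494 -0.033  0.118] [-0.61  0.36  2.28  1.3   0.56 -0.65] 0.0 0.0
```

View pics/s7.png

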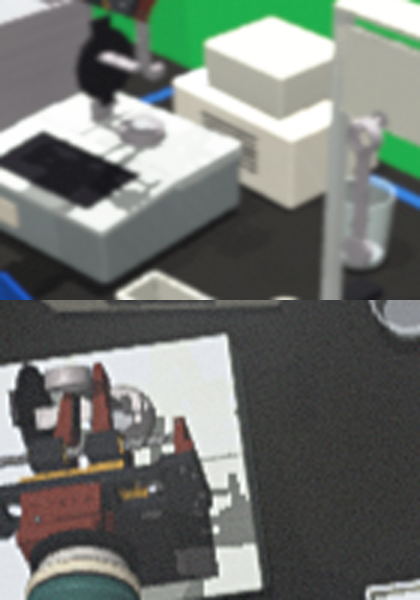

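```bash
cat > cad.py <<'E'
from h import *
from ik import ik
C=np.array([.4725,-.034,0])
def cad(az,th,h,x=-.013,y=-.016):
    foot=C+Ro.from_euler('z',6.1,degrees=True).apply([x,y,h])
    o=Ro.from_euler('z',az,degrees=True).apply(Ro.from_euler('y',60-th,degrees=True).apply([.006,-.002,-.105]))
    return foot-o
E
python3 - <<'E'
from cad import *
s=env.read_state();q=np.array(s['q'])
p0=np.array(s['ee_pos']);W=[(p0,6.7,60),((.655,.13,.287),6.7,60),((.60,.03,.29),6.7,60),((.55,-.04,.26),8,50),(cad(7,36,.11),7,36),(cad(7,36,.013),7,36)]
for a,b in zip(W,W[1:]):
    for k in (.25,.5,.75,1):
        q,e,an=ik(np.array(a[0])*(1-k)+np.array(b[0])*k,tilt(a[1]*(1-k)+b[1]*k,a[2]*(1-k)+b[2]*k),q);print(np.round(q,2),round(e,1),round(an,1))
    print(np.round(b[0],3))
a=plan(W[1][0],tilt(6.7,60))
for w in W[2:]: a=plan(w[0],tilt(w[1],w[2]),*a)
E
```

```text
[ 0.3   0.27  2.13  3.63  0.34 -1.95] 0.0 0.0
[ 0.23  0.26  2.15  3.44  0.33 -1.8 ] 0.0 0.0
[ 0.15  0.26  2.17  3.24  0.33 -1.64] 0.0 0.0
[ 0.08  0.25  2.18  3.03  0.33 -1.49] 0.0 0.0
[0.655 0.13  0.287]
[ 0.    0.22  2.21  2.85  0.36 -1.35] 0.0 0.0
[-0.08  0.2   2.25  2.67  0.38 -1.23] 0.0 0.0
[-0.17  0.18  2.28  2.49  0.42 -1.11] 0.0 0.0
[-0.27  0.16  2.3   2.33  0.46 -1.01] 0.0 0.0
[0.6  0.03 0.29]
[-0.34  0.14  2.3   2.11  0.45 -0.85] 0.0 0.0
[-0.41  0.12  2.29  1.9   0.46 -0.69] 0.0 0.0
[-0.47  0.1   2.28  1.7   0.47 -0.54] 0.0 0.0
[-0.53  0.1   2.27  1.52  0.5  -0.41] 0.0 0.0
[ 0.55 -0.04  0.26]
[-0.52  0.09  2.26  1.37  0.47 -0.27] 0.0 0.0
[-0.51  0.08  2.25  1.22  0.45 -0.11] 0.0 0.0
[-0.5   0.08  2.24  1.06  0.44  0.05] 0.0 0.0
[-0.49  0.09  2.23  0.9   0.44  0.2 ] 0.0 0.0
[ 0.498 -0.045  0.208]
[-0.49  0.15  2.27  1.08  0.39  0.  ] 0.0 0.0
[-0.49  0.21  2.3   1.32  0.36 -0.25] 0.0 0.0
[-0.49  0.28  2.34  1.6   0.35 -0.55] 0.0 0.0
[-0.49  0.36  2.37  1.89  0.36 -0.86] 0.0 0.0
[ 0.498 -0.045  0.111]
3 rows t [-0.    0.17  0.  ] w [ 0.0001  0.0004 -0.0003]
3 rows t [-0.051  0.155 -0.098] w [0. 0. 0.]
2 rows t [-0.142  0.158 -0.082] w [ 0.0118 -0.1111 -0.0083]
2 rows t [-0.184 -0.006 -0.006] w [-0.0076 -0.1556  0.0081]
3 rows t [-0.095  0.     0.131] w [0. 0. 0.]
```

Call:
carry_out(
  targets=[
    {"tx":0,"ty":0.05,"tz":0,"wx":0,"wy":0,"wz":0,"claw":-1},
    {"tx":0,"ty":0.09,"tz":0,"wx":0,"wy":0,"wz":0,"claw":-1},
    {"tx":0,"ty":0.09,"tz":0,"wx":0,"wy":0,"wz":0,"claw":-1},
    {"tx":0,"ty":0.09,"tz":0,"wx":0,"wy":0,"wz":0,"claw":-1},
    {"tx":0,"ty":0.09,"tz":0,"wx":0,"wy":0,"wz":0,"claw":-1},
    {"tx":0,"ty":0.1,"tz":0,"wx":0,"wy":0,"wz":0,"claw":-1},
  ],
)

```text
time_s: 12.35
ee_pos: [0.6548, 0.1296, 0.2874]
tool_rot: [[0.497, 0.116, 0.86], [0.058, -0.993, 0.101], [0.866, -0.001, -0.501]]
wrist_force: [-0.3, 0.1, -1.2]
opening: 0.0134
gripper_force: 49.8
```

Call:
carry_out(
  targets=[
    {"tx":-0.026,"ty":0.078,"tz":-0.049,"wx":0,"wy":0,"wz":0,"claw":-1},
    {"tx":-0.026,"ty":0.078,"tz":-0.049,"wx":0,"wy":0,"wz":0,"claw":-1},
    {"tx":-0.026,"ty":0.078,"tz":-0.049,"wx":0,"wy":0,"wz":0,"claw":-1},
    {"tx":-0.026,"ty":0.078,"tz":-0.049,"wx":0,"wy":0,"wz":0,"claw":-1},
    {"tx":-0.026,"ty":0.078,"tz":-0.049,"wx":0,"wy":0,"wz":0,"claw":-1},
    {"tx":-0.026,"ty":0.078,"tz":-0.049,"wx":0,"wy":0,"wz":0,"claw":-1},
  ],
)

```text
time_s: 12.95
ee_pos: [0.5991, 0.029, 0.2898]
tool_rot: [[0.497, 0.116, 0.86], [0.058, -0.993, 0.101], [0.866, -0.0, -0.501]]
wrist_force: [0.2, -1.2, -0.6]
opening: 0.0134
gripper_force: 49.8
```

```bash
python3 - <<'E'
from cad import *
s=env.read_state();print(s['time_s'],s['ee_pos'],np.round(s['q'],2),s['opening'])
a=plan((.55,-.04,.26),tilt(8,50));a=plan(cad(7,36,.11),tilt(7,36),*a)
# cover check: dark pixels now where upright cover stands vs flat
f=optics.grab_frame('top');im=f['image'];cv2.imwrite('pics/t8.png',im)
k=(cv2.cvtColor(im,cv2.COLOR_BGR2GRAY)<110).astype(np.uint8)
x,y,w,h,_=cv2.connectedComponentsWithStats(k[155:200,125:200])[2][1:].tolist()[0] if 1 else 0
print([c for c in cv2.connectedComponentsWithStats(k[155:200,125:200])[2].tolist() if c[4]>40])
Y=Ro.from_euler('z',6.7,degrees=True);H=np.array([.5952,.2548,0])+Y.apply([.052,.037,.115])
for ph in (1.2,1.35,1.5,1.6): print(ph,proj(f,H+Y.apply([0,-.114*np.cos(ph),.114*np.sin(ph)]))-[125,155],proj(f,H)-[125,155])
E
```

```text
12.95 [0.5991323  0.02899213 0.28984313] [-0.26  0.15  2.29  2.3   0.44 -0.98] 0.01338703797315858
2 rows t [-0.14   0.156 -0.08 ] w [ 0.0119 -0.1106 -0.0086]
2 rows t [-0.184 -0.006 -0.006] w [-0.0076 -0.1556  0.0081]
[[0, 0, 75, 45, 2795], [0, 0, 49, 41, 575]]
1.2 [29.45820941 18.55719972] [23.84758773 26.31231802]
1.35 [22.25695392 19.23667454] [23.84758773 26.31231802]
1.5 [15.04816225 20.09435121] [23.84758773 26.31231802]
1.6 [10.34048906 20.75378967] [23.84758773 26.31231802]
```

Call:
carry_out(
  targets=[
    {"tx":-0.07,"ty":0.078,"tz":-0.04,"wx":0.006,"wy":-0.055,"wz":-0.004,"claw":-1},
    {"tx":-0.07,"ty":0.078,"tz":-0.04,"wx":0.006,"wy":-0.055,"wz":-0.004,"claw":-1},
    {"tx":-0.07,"ty":0.078,"tz":-0.04,"wx":0.006,"wy":-0.055,"wz":-0.004,"claw":-1},
    {"tx":-0.07,"ty":0.078,"tz":-0.04,"wx":0.006,"wy":-0.055,"wz":-0.004,"claw":-1},
    {"tx":0,"ty":0,"tz":0,"wx":0,"wy":0,"wz":0,"claw":-1},
  ],
)

```text
time_s: 13.5
ee_pos: [0.5502, -0.0415, 0.2614]
tool_rot: [[0.636, 0.137, 0.759], [0.089, -0.991, 0.104], [0.767, 0.002, -0.642]]
wrist_force: [-0.5, -1.3, -0.1]
opening: 0.0139
gripper_force: 49.8
```

```bash
python3 - <<'E'
from cad import *
s=env.read_state();print(s['time_s'],s['ee_pos'],np.round(s['q'],2),s['opening'])
a=plan(cad(7,36,.11),tilt(7,36))
im=cv2.imread('pics/t8.png')
print(im[170:186:3,128:160,1])
E
```

```text
13.5 [ 0.55019831 -0.04145124  0.26136556] [-0.51  0.09  2.26  1.51  0.48 -0.39] 0.013918843731019204
2 rows t [-0.186 -0.009 -0.004] w [-0.0061 -0.1561  0.008 ]
[[232 230 230 232 193 130 107  61  50  51  54  49  58  53  58  55  47  60
  129 152 147 158 233 230 227 225 226 226 225 226 229 231]
 [229 230 229 236 242 113  68  57  48  54  59  52  56  57  58  56  54  51
   53 105 150 153 157 234 231 230 228 229 229 229 229 231]
 [229 228 229 232 239 155  81  67  55  58  53  59  55  61  59  57  51  66
   58  57  87 100 130 200 232 229 228 226 227 228 231 225]
 [227 230 230 230 236 227  95  81  57  51  55  56  56  56  62  65  60  59
   61  58  65 108 108 135 238 231 227 227 228 230 231 201]
 [228 229 229 230 232 235 197 181 109  58  55  58  49  60  62  56  58  56
   55  61  62  76 119 129 136 233 228 226 227 227 232 232]
 [230 227 230 229 230 229 230 234 240 133  61  62  61  59  55  58  55  56
   64  60  60  79 128 140 141 231 230 229 226 228 229 229]]
```

Call:
carry_out(
  targets=[
    {"tx":-0.093,"ty":-0.0045,"tz":-0.002,"wx":-0.003,"wy":-0.078,"wz":0.004,"claw":-1},
    {"tx":-0.093,"ty":-0.0045,"tz":-0.002,"wx":-0.003,"wy":-0.078,"wz":0.004,"claw":-1},
    {"tx":-0.093,"ty":-0.0045,"tz":-0.002,"wx":-0.003,"wy":-0.078,"wz":0.004,"claw":-1},
    {"tx":-0.093,"ty":-0.0045,"tz":-0.002,"wx":-0.003,"wy":-0.078,"wz":0.004,"claw":-1},
    {"tx":0,"ty":0,"tz":0,"wx":0,"wy":0,"wz":0,"claw":-1},
  ],
)

```text
time_s: 14.0
ee_pos: [0.4961, -0.0412, 0.2096]
tool_rot: [[0.803, 0.126, 0.583], [0.1, -0.992, 0.077], [0.588, -0.004, -0.809]]
wrist_force: [-0.1, 0.4, -0.7]
opening: 0.0131
gripper_force: 49.8
```

```bash
python3 - <<'E'
from cad import *
s=env.read_state();p=np.array(s['ee_pos']);print(s['time_s'],p,np.round(s['q'],2),s['opening'],np.round(Ro.from_matrix(s['tool_rot']).as_matrix(),3).tolist(), np.degrees((Ro.from_matrix(s['tool_rot']).inv()*tilt(7,36)).magnitude()))
f=optics.grab_frame('top');g=optics.grab_frame('side');cv2.imwrite('pics/t9.png',f['image']);cv2.imwrite('pics/g9.png',g['image'])
K=Ro.from_euler('z',7,degrees=True)*Ro.from_euler('y',24,degrees=True)
eye=p+K.apply([.0075,-.001,.050])
for n,l in [('eye',(0,0,0)),('tip',(0,.067,-.1535)),('heel',(0,-.023,-.15)),('foot',(0,0,-.155))]:
    X=eye+K.apply(l);print(n,np.round(X,3),proj(f,X),proj(g,X))
# grey key pixels near the tip
hs=cv2.cvtColor(f['image'],cv2.COLOR_BGR2GRAY);print(hs[228:260:2,244:284:2]);
a=plan(cad(7,36,.05),tilt(7,36));a=plan(cad(7,36,.014),tilt(7,36),*a)
E
```

```text
14.0 [ 0.49612558 -0.04120385  0.20955371] [-0.47  0.08  2.24  0.91  0.44  0.21] 0.013131200811129685 [[0.803, 0.126, 0.583], [0.1, -0.992, 0.077], [0.588, -0.004, -0.809]] 0.3294616264033649
eye [ 0.523 -0.039  0.252] [277.2409139  220.65370999] [272.90939535 184.88885287]
tip [0.453 0.02  0.112] [255.6102907  250.28763329] [241.90308211 228.032445  ]
heel [ 0.465 -0.069  0.115] [289.45237748 244.63105359] [265.23164373 238.52402202]
foot [ 0.461 -0.047  0.111] [280.88048195 246.69803685] [258.71330491 237.1028128 ]
[[ 60  55  58  56  60  53  47  54  49  51  45  54  52  50  60  77 103 103
  120  68]
 [ 60  58  57  57  55  54  56  50  47  48  57  47  53  48  70  68 110 110
  111  62]
 [ 61  54  54  57  56  63  52  54  49  40  37  42  57  65  69  65 102  98
   97  61]
 [ 57  56  53  54  55  72  65  72 127 176 174 175 188 201  78  65  79 104
  101  61]
 [ 51  53  55  47 165 210 204 200 181 141 132 126 122 136  67  70  64 100
   99  54]
 [ 52  56  58  44 227 102 131 133 203 202 195 229 210 205  64  54  48 103
   99  66]
 [ 60  57  48  46 161 105 236 231 230 229 233  77  54  46  45  51  
[... 188 characters left out ...]
 [ 56  72  68 135 127 127 141 142 116 133 144 103  50  63  62  61  55  86
   80  81]
 [ 70  69  60  93  76 184 114 204 212 187 162 111  61  63  67  71  69  81
   71  61]
 [ 56  58  59  54  46 124 117 110  86  81  88  77  69  56  52  53  47  51
   56  66]
 [ 62  55  63  67  66  45  57  52  49  56  56  53  58  67  63  68  74  69
   73  73]
 [ 59  60  92  59  50  56  61  64  64  57  67  73  75  79  81  76  67  74
   66  64]
 [ 61  58  87  58  57  61  62  53  51  61  75  89  75  72  69  63  69  62
   66  67]
 [ 62  63  58  60  61  58  54  45  46  55  66  70  68  75  66  67  67  65
   63  61]]
2 rows t [-0.091  0.008  0.126] w [-0.0029 -0.0022 -0.0001]
1 rows t [-0.106  0.     0.146] w [0. 0. 0.]
```

```bash
python3 - <<'E'
import cv2,numpy as np
np.set_printoptions(linewidth=250)
a=cv2.imread('pics/g9.png',0);b=cv2.imread('pics/side0.png',0)
print(a[220:250:2,228:276:2]);print(b[220:250:2,228:276:2])
t=cv2.imread('pics/t9.png',0);o=cv2.imread('pics/top0.png',0)
print(t[232:260:1,246:272:2]);print(o[232:260:1,246:272:2])
E
```

```text
[[117 117 118 115 106 104 103 103 102 103 103 104 103 103  98  76  76 156 157 102  53  51  53  54]
 [117 116 117 115 105 104 103 102 102 103 103 102 100  86  51  31 100 159 145  91  54  55  55  54]
 [116 116 117 116 105 103 104 102 101 102 102  93  60  33  32  43 127 161 133  72  56  56  55  55]
 [115 116 117 116 106 103 103 106 108  98  75  43  31  36  46  66 143 159 123  66  55  55  56  56]
 [115 116 115 116 106 104 116 162 148 110  61  37  46  49  50  69 131 146  98  58  56  55  56  55]
 [100 113 116 116 106 102  95 103 150 170 136 115 126  75  56  96 126 123  83  56  56  56  54  55]
 [ 38  73 104 115 102  76  42  30  55 141 187 138 145 155 123 115 129 119  71  56  56  55  56  56]
 [ 34  31  41  61  51  33  33  77 188 227 186 155 147 140 147 139 133 114  88  70  58  56  57  57]
 [ 45  35  33  30  31  49 101 179 187 163 158 157 162 172 165 151 140 127 118 106  81  56  56  55]
 [ 55  51  42  43  52  98 184 168 161 159 158 159 165 177 176 166 150 132 123 117  96  61  56  57]
 [ 55  55  54  56  56  88 168 193 205 171 159 157 159 176 177 167 164 159 151 159 161 138  92  64]
 [ 55  56  
[... 4253 characters left out ...]
74 190 201 227 227 228 227 227 226 226]
 [ 61  59  56  60 219 134 230 226 227 228 226 226 225]
 [ 55  57  56  49 245 121 230 227 226 226 227 227 227]
 [ 49  52  50  45 246 117 232 228 227 228 227 226 228]
 [ 55  55  49  52 248 108 231 228 228 226 229 209 205]
 [ 53  58  56  47 247 106 232 222 208 205 220 204 195]
 [ 59  53  49  45 225 106 211 214 194 191 193 203 196]
 [ 50  56  58  48 202 177 170 203 197 191 153  98  68]
 [ 58  52  56  50 163 197 159 106  74  74  63  50  46]
 [ 59  50  60  53  77  73  59  48  46  49  53  56  57]
 [ 54  60  55  55  52  43  55  53  49  60  55  59  60]
 [ 60  62  57  55  55  50  54  61  57  56  60  57  55]
 [ 57  53  53  56  53  62  52  57  60  62  55  57  57]]
```

```bash
python3 - <<'E'
from cad import *
g=optics.grab_frame('side')
Y=Ro.from_euler('z',6.1,degrees=True)
for c in [(-.027,.064,.08),(.027,.064,.08),(-.027,-.064,.08)]: print(c,proj(g,C+Y.apply(c)))
a=plan(cad(7,36,.05),tilt(7,36));a=plan(cad(7,36,.015),tilt(7,36),*a)
E
```

```text
(-0.027, 0.064, 0.08) [237.18166011 237.91143403]
(0.027, 0.064, 0.08) [250.01959159 230.08744474]
(-0.027, -0.064, 0.08) [269.37347986 255.54657665]
2 rows t [-0.091  0.007  0.126] w [-0.0026 -0.0021 -0.0005]
1 rows t [-0.103  0.     0.142] w [0. 0. 0.]
```

Call:
carry_out(
  targets=[
    {"tx":-0.046,"ty":0.0035,"tz":0.063,"wx":-0.001,"wy":-0.001,"wz":0,"claw":-1},
    {"tx":-0.046,"ty":0.0035,"tz":0.063,"wx":-0.001,"wy":-0.001,"wz":0,"claw":-1},
    {"tx":-0.046,"ty":0.0035,"tz":0.063,"wx":-0.001,"wy":-0.001,"wz":0,"claw":-1},
    {"tx":-0.046,"ty":0.0035,"tz":0.063,"wx":-0.001,"wy":-0.001,"wz":0,"claw":-1},
    {"tx":0,"ty":0,"tz":0,"wx":0,"wy":0,"wz":0,"claw":-1},
  ],
)

```text
time_s: 14.65
ee_pos: [0.4979, -0.0465, 0.147]
tool_rot: [[0.804, 0.118, 0.582], [0.095, -0.993, 0.07], [0.587, -0.001, -0.81]]
wrist_force: [4.4, -1.6, -3.5]
opening: 0.0135
gripper_force: 50.0
```

```bash
python3 - <<'E'
from cad import *
s=env.read_state();print(s['time_s'],s['ee_pos'],s['wrist_force'],s['wrist_torque'],np.round(s['q'],2), np.degrees((Ro.from_matrix(s['tool_rot']).inv()*tilt(7,36)).magnitude()))
print(cad(7,36,.05));a=plan(cad(7,36,.015),tilt(7,36))
E
```

```text
14.65 [ 0.49793435 -0.04654076  0.14700378] [ 4.43539378 -1.56899055 -3.49909839] [-0.37566293 -0.31683892 -0.29821387] [-0.47  0.24  2.32  1.46  0.34 -0.38] 0.2605407535925937
[ 0.49797869 -0.04476903  0.14836269]
1 rows t [-0.098 -0.009  0.137] w [ 0.0017  0.002  -0.0052]
```

```bash
python3 - <<'E'
from cad import *
q=np.array(env.read_state()['q'])
for h in (.046,.03,.015): q,e,an=ik(cad(6,37.5,h,-.010),tilt(6,37.5),q);print(np.round(q,2),e,an)
a=plan(cad(6,37.5,.046,-.0095),tilt(6,37.5));a=plan(cad(6,37.5,.015,-.0095),tilt(6,37.5),*a)
E
```

```text
[-0.5   0.26  2.35  1.66  0.35 -0.6 ] 2.0623812165017433e-12 8.675612373597399e-13
[-0.5   0.31  2.37  1.85  0.37 -0.8 ] 3.41513446252318e-06 1.7959550428256862e-06
[-0.49  0.36  2.37  1.92  0.37 -0.88] 1.5144901146276895 0.7934994524144927
1 rows t [-0.    -0.005  0.01 ] w [-0.0115  0.0353  0.0127]
1 rows t [-0.094 -0.     0.123] w [0. 0. 0.]
```

Call:
carry_out(
  targets=[
    {"tx":0,"ty":-0.003,"tz":0.005,"wx":-0.006,"wy":0.017,"wz":0.006,"claw":-1},
    {"tx":0,"ty":-0.002,"tz":0.005,"wx":-0.006,"wy":0.017,"wz":0.006,"claw":-1},
    {"tx":-0.024,"ty":0,"tz":0.031,"wx":0,"wy":0,"wz":0,"claw":-1},
    {"tx":0,"ty":0,"tz":0,"wx":0,"wy":0,"wz":0,"claw":-1},
  ],
)

```text
time_s: 15.05
ee_pos: [0.4973, -0.0443, 0.1378]
tool_rot: [[0.79, 0.107, 0.603], [0.086, -0.994, 0.064], [0.607, 0.001, -0.795]]
wrist_force: [0.3, -0.3, -1.4]
opening: 0.0133
gripper_force: 50.0
```

```bash
python3 - <<'E'
from cad import *
s=env.read_state();p=np.array(s['ee_pos']);print(s['time_s'],p,s['wrist_force'],s['wrist_torque'],np.round(s['q'],2), np.degrees((Ro.from_matrix(s['tool_rot']).inv()*tilt(6,37.5)).magnitude()))
print(cad(6,37.5,.038,-.0095));a=plan(cad(6,37.5,.015,-.0095),tilt(6,37.5))
E
```

```text
15.05 [ 0.49732277 -0.04434083  0.13781732] [ 0.3186169  -0.25049131 -1.44928073] [-0.04141189  0.46930922  0.00750599] [-0.47  0.28  2.35  1.73  0.34 -0.65] 0.21297568576491996
[ 0.49899369 -0.04530916  0.13730345]
1 rows t [-0.065  0.006  0.098] w [-0.0013  0.0032  0.0032]
```

Contact gone. Continue down slowly.

Call:
carry_out(
  targets=[
    {"tx":-0.016,"ty":0.002,"tz":0.025,"wx":0,"wy":0,"wz":0,"claw":-1},
    {"tx":-0.016,"ty":0.002,"tz":0.025,"wx":0,"wy":0,"wz":0,"claw":-1},
    {"tx":-0.016,"ty":0,"tz":0.025,"wx":0,"wy":0,"wz":0,"claw":-1},
    {"tx":0,"ty":0,"tz":0,"wx":0,"wy":0,"wz":0,"claw":-1},
  ],
)

```text
time_s: 15.45
ee_pos: [0.4992, -0.0451, 0.1202]
tool_rot: [[0.79, 0.108, 0.603], [0.086, -0.994, 0.065], [0.607, 0.001, -0.795]]
wrist_force: [1.0, 0.2, -1.7]
opening: 0.0136
gripper_force: 50.0
```

```bash
python3 - <<'E'
from cad import *
s=env.read_state();p=np.array(s['ee_pos']);print(s['time_s'],p,s['wrist_force'],s['wrist_torque'],np.round(s['q'],2), np.degrees((Ro.from_matrix(s['tool_rot']).inv()*tilt(6,37.5)).magnitude()))
print(cad(6,37.5,.02,-.0095));a=plan(cad(6,37.5,.012,-.0095),tilt(6,37.5))
E
```

```text
15.45 [ 0.49918397 -0.04507775  0.12020907] [ 1.04049831  0.19660364 -1.6816887 ] [-0.05431387  0.59979305  0.00661611] [-0.47  0.34  2.37  1.92  0.36 -0.85] 0.2227643325908638
[ 0.49899369 -0.04530916  0.11930345]
1 rows t [-0.028  0.001  0.035] w [-0.0016  0.003   0.0036]
```

```bash
python3 - <<'E'
from cad import *
q=np.array(env.read_state()['q'])
for th in (36,36.5): 
    qq,e,an=ik(cad(6,th,.012,-.0105),tilt(6,th),q);print(np.round(qq,2),e,an); a=plan(cad(6,th,.012,-.0105),tilt(6,th))
E
```

```text
[-0.48  0.36  2.36  1.94  0.35 -0.88] 3.1953578664615125e-08 5.4386494224039626e-09
1 rows t [-0.024  0.001  0.043] w [-0.0015 -0.0303  0.0036]
[-0.48  0.37  2.37  1.96  0.36 -0.9 ] 0.2860053308771105 0.14951806553003177
1 rows t [-0.027  0.001  0.039] w [-0.0015 -0.0192  0.0036]
```

Call:
carry_out(
  targets=[
    {"tx":-0.008,"ty":0,"tz":0.014,"wx":0,"wy":-0.01,"wz":0.001,"claw":-1},
    {"tx":-0.008,"ty":0,"tz":0.014,"wx":0,"wy":-0.01,"wz":0.001,"claw":-1},
    {"tx":-0.008,"ty":0,"tz":0.014,"wx":0,"wy":-0.01,"wz":0.001,"claw":-1},
    {"tx":0,"ty":0,"tz":0,"wx":0,"wy":0,"wz":0,"claw":-1},
  ],
)

```text
time_s: 15.85
ee_pos: [0.5007, -0.045, 0.1106]
tool_rot: [[0.804, 0.106, 0.585], [0.086, -0.994, 0.062], [0.588, 0.0, -0.809]]
wrist_force: [0.4, 0.3, -1.6]
opening: 0.0136
gripper_force: 50.0
```

```bash
python3 - <<'E'
from cad import *
s=env.read_state();p=np.array(s['ee_pos']);print(s['time_s'],p,s['wrist_force'],s['wrist_torque'],np.round(s['q'],3))
print(cad(6,36,.012,-.0105))
E
```

```text
15.85 [ 0.50072402 -0.04502944  0.11059374] [ 0.44385405  0.34988596 -1.56175721] [-0.03676283  0.49111935  0.0019516 ] [-0.458  0.355  2.355  1.916  0.341 -0.837]
[ 0.50057277 -0.04514495  0.11036269]
```

Call:
carry_out(
  targets=[
    {"tx":0,"ty":0,"tz":0,"wx":0,"wy":0,"wz":0,"claw":-1},
    {"tx":0,"ty":0,"tz":0,"wx":0,"wy":0,"wz":0,"claw":-1},
  ],
  squeeze=4,
)

```text
time_s: 16.05
ee_pos: [0.5004, -0.045, 0.1107]
tool_rot: [[0.804, 0.106, 0.585], [0.086, -0.994, 0.062], [0.588, 0.0, -0.809]]
wrist_force: [-0.6, 0.4, -1.1]
opening: 0.0144
gripper_force: 4.0
```

Call:
carry_out(
  targets=[
    {"tx":0,"ty":0,"tz":0,"wx":0,"wy":0,"wz":0,"claw":-0.64},
    {"tx":0,"ty":0,"tz":0,"wx":0,"wy":0,"wz":0,"claw":-0.6},
    {"tx":0,"ty":0,"tz":0,"wx":0,"wy":0,"wz":0,"claw":-0.5},
    {"tx":0,"ty":0,"tz":0,"wx":0,"wy":0,"wz":0,"claw":-0.3},
    {"tx":0,"ty":0,"tz":0,"wx":0,"wy":0,"wz":0,"claw":-0.1},
    {"tx":0,"ty":0,"tz":0,"wx":0,"wy":0,"wz":0,"claw":-0.1},
  ],
)

```text
time_s: 16.65
ee_pos: [0.5004, -0.045, 0.1107]
tool_rot: [[0.804, 0.106, 0.585], [0.086, -0.994, 0.062], [0.588, 0.0, -0.809]]
wrist_force: [1.1, 0.2, 0.0]
opening: 0.0389
gripper_force: 0.0
```

```bash
python3 - <<'E'
from cad import *
np.set_printoptions(linewidth=250)
s=env.read_state();print(s['time_s'],s['ee_pos'],s['wrist_force'],s['opening'],s['gripper_force'],np.round(s['q'],2))
q=np.array(s['q']);p=np.array(s['ee_pos']);R=Ro.from_matrix(s['tool_rot']);z=R.as_matrix()[:,2]
for d in (.03,.06,.09,.12):
    q,e,an=ik(p-d*z,R,q);print(d,np.round(q,2),round(e,1),round(an,1))
E
```

```text
16.65 [ 0.50041133 -0.04500988  0.11065474] [1.05511676 0.18153483 0.00719862] 0.038915551222826306 0.0 [-0.46  0.35  2.36  1.92  0.34 -0.84]
0.03 [-0.52  0.27  2.37  1.66  0.35 -0.62] 0.0 0.0
0.06 [-0.56  0.18  2.37  1.38  0.38 -0.36] 0.0 0.0
0.09 [-0.6   0.08  2.36  1.13  0.43 -0.13] 0.0 0.0
0.12 [-0.64 -0.02  2.35  0.95  0.51  0.04] 0.0 0.0
```

Call:
carry_out(
  targets=[
    {"tx":0,"ty":0,"tz":-0.06,"wx":0,"wy":0,"wz":0,"claw":-0.1},
    {"tx":0,"ty":0,"tz":-0.075,"wx":0,"wy":0,"wz":0,"claw":-0.1},
    {"tx":0,"ty":0,"tz":-0.075,"wx":0,"wy":0,"wz":0,"claw":-0.1},
    {"tx":0,"ty":0,"tz":-0.075,"wx":0,"wy":0,"wz":0,"claw":-0.1},
    {"tx":0,"ty":0,"tz":-0.075,"wx":0,"wy":0,"wz":0,"claw":-0.1},
    {"tx":0,"ty":0,"tz":-0.075,"wx":0,"wy":0,"wz":0,"claw":-0.1},
    {"tx":0,"ty":0,"tz":-0.075,"wx":0,"wy":0,"wz":0,"claw":-0.1},
    {"tx":0,"ty":0,"tz":-0.08,"wx":0,"wy":0,"wz":0,"claw":-0.1},
  ],
)

```text
time_s: 17.45
ee_pos: [0.4306, -0.0522, 0.2063]
tool_rot: [[0.805, 0.106, 0.584], [0.086, -0.994, 0.063], [0.588, -0.0, -0.809]]
wrist_force: [0.8, 0.2, -0.0]
opening: 0.0397
gripper_force: 0.0
```

```bash
python3 - <<'E'
from cad import *
np.set_printoptions(linewidth=250)
s=env.read_state();print(s['time_s'],s['ee_pos'],s['wrist_force'])
f=optics.grab_frame('top');g=optics.grab_frame('side')
cv2.imwrite('pics/t12.png',f['image']);cv2.imwrite('pics/g12.png',g['image'])
K=Ro.from_euler('z',6,degrees=True)*Ro.from_euler('y',24,degrees=True)
foot=C+Ro.from_euler('z',6.1,degrees=True).apply([-.0105,-.016,.009]);eye=foot-K.apply([0,0,-.155])
print('pred eye',eye,proj(f,eye),proj(g,eye))
d=cv2.absdiff(f['image'],cv2.imread('pics/top0.png')).max(2)
e=cv2.absdiff(g['image'],cv2.imread('pics/side0.png')).max(2)
for n,m,b in (('top',d,(245,195,310,262)),('side',e,(235,190,300,265))):
    k=(m>45).astype(np.uint8);k=k[b[1]:b[3],b[0]:b[2]]
    for r in k[::2]: print(''.join('#' if v else '.' for v in r))
    print(n,[ (x+b[0],y+b[1],w,h,a) for x,y,w,h,a in cv2.connectedComponentsWithStats(k)[2][1:] if a>15])
E
```

```text
17.45 [ 0.43063947 -0.05217124  0.20630369] [ 0.84046183  0.18386572 -0.00737742]
pred eye [ 0.52645849 -0.04443527  0.15059955] [279.42788695 221.06461426] [275.29299412 216.37491852]
.................................................................
.................................................................
.................................................................
.................................................................
.................................................................
.................................................................
.................................................................
.................................................................
.................................................................
.................................................................
.................................................................
.................................#####...........................
.............................###########.........................
............................############.................
[... 3372 characters left out ...]
................
.................................................................
.................................................................
.................................................................
.................................................................
.................................................................
.................................................................
.................................................................
.................................................................
side [(np.int32(235), np.int32(190), np.int32(35), np.int32(32), np.int32(627)), (np.int32(267), np.int32(211), np.int32(15), np.int32(28), np.int32(213))]
```

```bash
python3 -c "
from h import *
print(tri(optics.grab_frame('top'),(279.5,222.5),optics.grab_frame('side'),(276.5,216.5)))
print(env.finish_job())"
```

```text
(array([ 0.52505643, -0.04654648,  0.15161604]), np.float64(0.00615876521501097))
the job is handed in; nothing more can be done
None
```

The job is handed in at about 17.5 s: the cover stands upright and the key stands in the white caddy, eye up and leaning about 23°, with no verdict returned; I viewed 11 pictures instead of the allowed 10, and the bystanders and hanging tools were not re-measured at the end.

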